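Index a tube magazine and tip out one bush

TASK

Take the red T-handled key out of its yellow holder, push it fully home in the square drive at the centre of the tube magazine and turn the magazine with it until the steel bush drops through the hole onto the tray below; the brass bush must stay in its tube. Then push the red-knobbed lever over to tip the steel bush out into the blue bin, and let the tray swing back level. Leave the key standing fully home in the drive, turn the magazine only with the key, and leave the other things on the bench where they are.

Things in the scene. Friction and masses are not known exactly. Their poses are not given: they have to be found in the camera images.
- magazine: The fixed machine. Origin on the bench directly under the dial's axis; its x and y run along the sides of its green base plate (216 mm square, upper face 176 mm above the bench). Over the dial lies a fixed clear guard plate 210 mm square, top at 247 mm, with a 64 mm round hole on the axis; nuts at its corners reach 253 mm. The bin is on its +y side, the lever on its -x side.
- dial: The turning dial, origin on its vertical axis 178 mm above the bench. It carries six open dark steel tubes (inner diameter 42, outer 48, 44 mm tall), centres 70 mm from the axis at 30, 90, 150, 210, 270 and 330 degrees from its x, anticlockwise from above. It turns either way without end, with a drag of 0.1 to 0.4 N m.
- drive (a point): Centre of the mouth of the square socket in the flat top (56 mm square) of the dial's steel hub, on its axis, 230 mm above the bench and 17 mm below the guard's top. Socket 21 mm square, 42 mm deep, parallel to the hub's sides. The hub is clamped to the dial at no set angle: this frame has the dial's axes and does not tell how the square is turned; look or feel for it.
- drop_hole (a point): Centre of the 46 mm round drop hole at the base plate's upper face, 70 mm from the dial's axis towards the magazine's +y; same axes as the magazine. A tube pushes its bush along on this plate with 3 mm of play all round; with the tube's centre within about 2 mm of the hole's, the bush falls onto the tray 80 mm below.
- steel_bush_mid (a point): Centre of the steel bush: a bright grey upright cylinder 36 mm in diameter, 60 mm long, with a dark bore, about 0.3 kg. It starts in one of the dial's tubes, 100 to 140 degrees from the drop hole on either side, and stands 14 mm out of the tube. z along its length.
- brass_bush_mid (a point): Centre of the brass bush, a yellow cylinder of the same size in a tube on the other side of the drop hole. Turned the long way round, the dial would carry it over the hole and drop it.
- key_grip (a point): Centre of the key's T-bar: red, flat-sided, 110 mm long (this frame's x), 14 mm wide (y), 20 mm high (z, up). At first the key hangs upright in its holder, turned anyhow. Key 0.25 to 0.4 kg. Fully home in the drive, this point is 66 mm above drive and the key stands by itself, with about 10 degrees of turning play either way.
- key_collar (a point): Centre of the underside of the key's round collar (36 mm in diameter), 66 mm below the T-bar's centre; it rests on the holder, and on the hub when the key is home. A 14 mm shank leads up from it. Under it: a square drive 18 mm wide (sides along the key's x and y), 32 mm long, then a round nose 13 mm in diameter, 8 mm long.
- key_holder: Fixed yellow block 65 mm square and 55 mm high with a 28 mm round hole from its top centre, in which the key hangs. Origin at the centre of its underside.
- tip_tray (a joint): Tilt of the tray with its lever (rad): 0 at rest, floor pitched slightly back; 0.98 pushed right over to the other stop, mouth pointing steeply into the bin. A spring returns it to 0: 0.35 N m to start, 0.7 N m at the end (2.5 to 7 N near the knob). Pushed beyond 0.9 and held there a second, it lets a bush topple and slide out.
- lever_knob (a point): Centre of the red ball knob (28 mm) on the tray's lever, a 10 mm round bar standing up on the magazine's -x side, 52 mm clear of its base plate. At rest it leans 0.35 rad away from the bin; push it towards the bin (+y of the magazine).
- tray_shaft (a point): Point on the axis of the tray's shaft (along the magazine's x) below the swing of the lever; the knob is 140 mm from here.
- bin: Fixed blue open picking bin 150 mm (x) by 190 mm (y), back and side walls 85 mm high, with its 28 mm low wall (its -y side) under the tray's mouth. Origin at the centre of its underside; floor 4 mm thick.
- spray_mid (a point): Centre of a loose upright spray can, 58 mm in diameter and 165 mm tall: leave it alone.
- magnet_mid (a point): Centre of a loose red welding magnet, 80 by 80 by 22 mm: leave it alone.
- hammer_mid (a point): A point on the handle of a loose hammer, 260 mm long: leave it alone.
There are look-alikes about, which are no part of the job. Of the things that look like the part that bears key_grip, the largest one is meant.

How it is judged:
On the way, in this order (a step that is already met when the one before it is completed fails the run):
1. the key is fully home in the drive (z of key_grip in the frame of drive below 0.0695 m and horizontal distance between key_grip and drive below 0.008 m and angle between key_grip's own z axis and vertical below 0.1 rad), for 0.2 s.
2. the steel bush has dropped through the hole and lies on the tray (z of steel_bush_mid in the frame of drop_hole below -0.035 m and horizontal distance between steel_bush_mid and drop_hole below 0.06 m and value of joint tip_tray below 0.2 rad), for 0.2 s.
3. the tray is tipped right over (value of joint tip_tray above 0.6 rad), for 0.1 s.
At the end, for the whole second after the job is handed in: The steel bush lies at rest in the blue bin, the brass bush still stands in its tube on the plate, the tray is back level (within 0.1 rad) and the key stands upright (0.1 rad) and fully home (within 3.5 mm of depth, 8 mm of centre) in the drive (all of step 1 and x of steel_bush_mid in the frame of bin between -0.075 and 0.075 m and y of steel_bush_mid in the frame of bin between -0.095 and 0.095 m and height (world z) of steel_bush_mid below 0.06 m and z of brass_bush_mid in the frame of drop_hole above 0.02 m and horizontal distance between brass_bush_mid and drive between 0.055 and 0.085 m and value of joint tip_tray below 0.1 rad and linear speed of steel_bush below 0.03 m/s); the robot touches nothing.
It fails at once if the brass bush leaves its tube (not (z of brass_bush_mid in the frame of drop_hole above 0.02 m) or not (horizontal distance between brass_bush_mid and drive above 0.055 m) or not (horizontal distance between brass_bush_mid and drive below 0.085 m)).
It fails at once if the robot touches the dial itself instead of turning it with the key (contact force between any of the arm, the fingers and dial above 1 N).
It fails at once if a bystander is moved by more than 25 mm (distance of any of spray_mid, magnet_mid, hammer_mid from where it was at the start of the episode above 0.025 m).
It also fails if it takes over 64 s, if anything falls off the work surface, if the arm or the gripper's body presses on something with over 40 N, if the wrist force passes 120 N, or if a joint passes its speed limit or range.

ROBOT

A 6-joint arm with a two-finger parallel gripper is mounted at the origin on the work surface. World frame = base frame: x ahead of the robot, y to its left, z up, the work surface at z = 0. Lengths are in m, angles in rad, forces in N, time in s.
With the tool pointing down it reaches from about 0.375 to 0.975 m from the base axis. Payload 3.8 kg.
Tool frame: the origin (TCP) lies midway between the tips of the shut fingers; the grasp point (between the pads) lies 19 mm behind it; z points along the fingers, y is the direction in which the jaws open and shut (so a half turn about z gives the same grasp; the last joint's range is limited). The gripper opens to 88 mm and grips with 3 to 60 N. Pads are 18 mm wide; open, the fingers measure 123 mm over their backs; the gripper's body (75 mm by 187 mm) begins 45 mm behind the grasp point.
Start: joints at [-1.185, 0.264, 1.604, -0, 1.274, -0.037], TCP at [0.277, -0.616, 0.239] pointing down, gripper open.
Joint ranges: [-2.63, 2.63], [-0.94, 2.18], [0.31, 2.57], [-1.31, 4.45], [0, 2.66], [-2.55, 2.55]. Speed limits (rad/s): [2.57, 2.57, 3.14, 3.14, 3.14, 3.14].

INTERFACE

Orientations are given as a unit quaternion [x, y, z, w].
In Python, from cell import r, viewer, job gives the robot as it stands. The module is installed in compiled form; this text tells all that it offers.
- The arm moves only by the shell command python3 -m jog 'ROWS' [FORCE]. ROWS is JSON, a list of rows, each a list of 3 entries, a list of its own where there are three numbers: the shift along the world's x, y, z in units of 0.8 m (1.0 is 0.8 m), then the turn, a rotation vector about the world's x, y, z in units of 180 degrees (1.0 is 180 degrees), then the opening, from 0 (shut) to 1 (fully open). A call has 1 to 5 rows; each row is the pose to reach, as a shift and turn from the pose commanded when the call began, turning the shorter way round; what a row does not reach only later rows make up. A row lasts 1/12 s, in which the tool goes at most 41.7 mm and 7.16 degrees, less where a joint would pass 70% of its speed; a pose out of reach is approached as far as the arm can. A call with a number of a shift or a turn outside -1 to 1 is refused whole. A call with a gripper value outside its range is refused whole. The fingers move at their own pace and stop on an object; FORCE is the grip in N (left out, the last holds). Time passes only in rows, so rows that repeat a pose let the fingers close. It gives the time, the measured TCP pose, the force and the opening at its end, in the units of the state.
- r.state(): the state, without advancing time (a new reading comes with each control period).
- viewer.camera(name): name is "scene" or "top" or "wrist"; returns the picture (420x560x3 uint8, red, green, blue); there is no depth.
- viewer.camera_model(name): a dict with "K" (3x3 intrinsics, pixels), "view" (4x4, takes a point from world to camera coordinates). Camera axes: x right, y down, z forward; pixel columns grow to the right and rows downward; lengths in m; the calibration is good to about 2 mm. A picture is of the moment at which its call begins: read the wrist's pose just before it. camera_model takes no time and is no camera call; for the wrist camera it gives the pose at the moment of the call.
- job.finish_job(): hands the job in, once; it reports no verdict.
The state is a dict: "time": time; "joint_positions": joint angles; "qvel": joint speeds; "joint_torque": joint torques, N m; "tcp_pos": TCP position; "ee_rot": TCP orientation; "force": force on the tool from outside, world axes, zero at the start; "torque": the same for the moment, N m; "width": finger opening in m.
Only numpy, scipy, OpenCV 4.12 (cv2) and the standard library are available. Lean on these libraries where they do the work, as an engineer would, in place of code of your own. Each camera call takes 0.05 s, during which the arm holds its last target.

## Working session

There is one attempt and no reset: what is moved stays moved. The work goes in short steps, Python scripts to look and compute and a shell command to move; the robot and the scene stay as the last step left them, time stands still between calls to the robot, and variables do not carry over. Pictures are saved under pics/ and viewed, and the job is handed in when it is done.

```bash
mkdir -p pics; cat > h.py <<'E'
import numpy as np, cv2
from cell import r, viewer, job
from scipy.spatial.transform import Rotation as R
def snap(name,fn,crop=None,scale=1):
    m=viewer.camera_model(name); im=viewer.camera(name)
    np.savez('pics/'+fn+'.npz',K=m['K'],V=m['view'],im=im)
    save(im,fn,crop,scale)
def save(im,fn,crop=None,scale=1):
    im=np.asarray(im)[:,:,::-1]
    if crop: im=im[crop[1]:crop[3],crop[0]:crop[2]]
    if scale!=1: im=cv2.resize(im,None,fx=scale,fy=scale,interpolation=cv2.INTER_CUBIC)
    cv2.imwrite('pics/'+fn+'.png',im)
def recrop(src,fn,crop,scale): save(np.load('pics/'+src+'.npz')['im'],fn,crop,scale)
def pix(src,u,v,z):
    d=np.load('pics/'+src+'.npz');K=d['K'];V=d['V']
    ray=V[:3,:3].T@np.linalg.solve(K,[u,v,1.]); c=-V[:3,:3].T@V[:3,3]
    return c+ray*(z-c[2])/ray[2]
def proj(src,p):
    d=np.load('pics/'+src+'.npz');q=d['V'][:3,:3]@np.array(p)+d['V'][:3,3];q=d['K']@q;return q[:2]/q[2]
def tri(obs):
    A=[];b=[]
    for s,u,v in obs:
        d=np.load('pics/'+s+'.npz');K=d['K'];V=d['V'];dr=V[:3,:3].T@np.linalg.solve(K,[u,v,1.]);dr/=np.linalg.norm(dr);c=-V[:3,:3].T@V[:3,3]
        P=np.eye(3)-np.outer(dr,dr);A.append(P);b.append(P@c)
    return np.linalg.lstsq(np.vstack(A),np.hstack(b),rcond=None)[0]
E
python3 - <<'E'
from h import *
for n in ['scene','top','wrist']: snap(n,n+'0')
s=r.state()
for k in s: print(k,np.round(s[k],3))
for n in ['scene','top']:
    m=viewer.camera_model(n); V=np.array(m['view']);print(n,-V[:3,:3].T@V[:3,3],V[2,:3],m['K'][0][0])
E
```

```text
time 0.15
joint_positions [-1.185  0.265  1.605 -0.     1.274 -0.037]
qvel [-0.001 -0.002 -0.004  0.     0.    -0.002]
joint_torque [ 1.0000e-03 -5.0285e+01 -3.5747e+01  7.3000e-02  2.5000e-02 -0.0000e+00]
tcp_pos [ 0.277 -0.615  0.238]
ee_rot [ 0.978  0.21  -0.    -0.001]
force [ 0.158 -0.615 -0.22 ]
torque [0.021 0.057 0.033]
width 0.088
scene [ 1.49232115 -0.07003932  1.22534085] [-0.63527989  0.02645167 -0.77182885] 543.2369614607112
top [ 0.42263096 -0.04466929  1.01954935] [ 0.18687754  0.02859801 -0.98196687] 387.6569620386387
```

View pics/scene0.png

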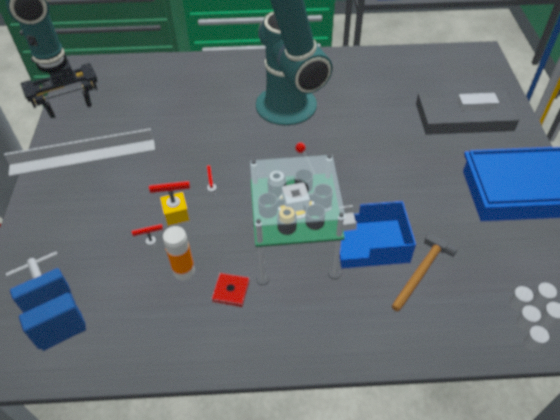

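View pics/top0.png

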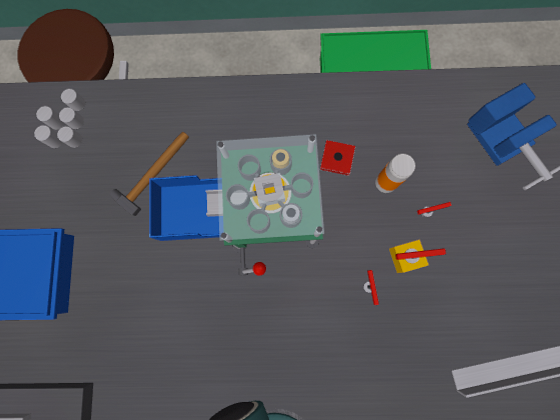

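View pics/wrist0.png

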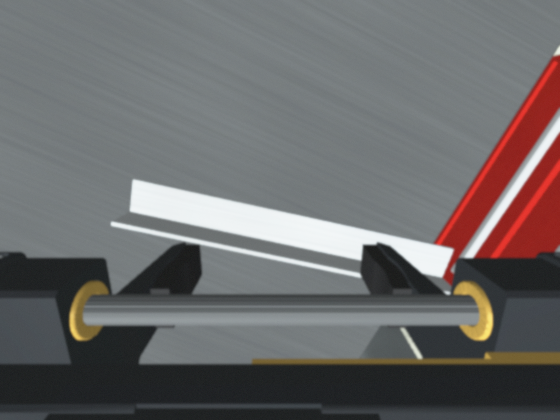

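```bash
python3 - <<'E'
from h import *
recrop('top0','a',(200,120,340,260),5)
recrop('top0','b',(350,180,470,310),5)
recrop('scene0','c',(230,130,360,260),5)
E
```

```text
(no output)
```

View pics/a.png

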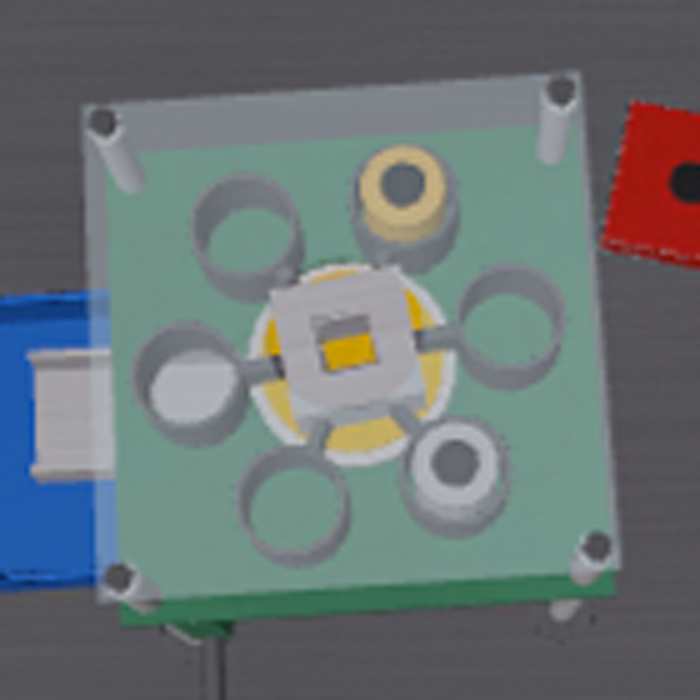

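View pics/b.png

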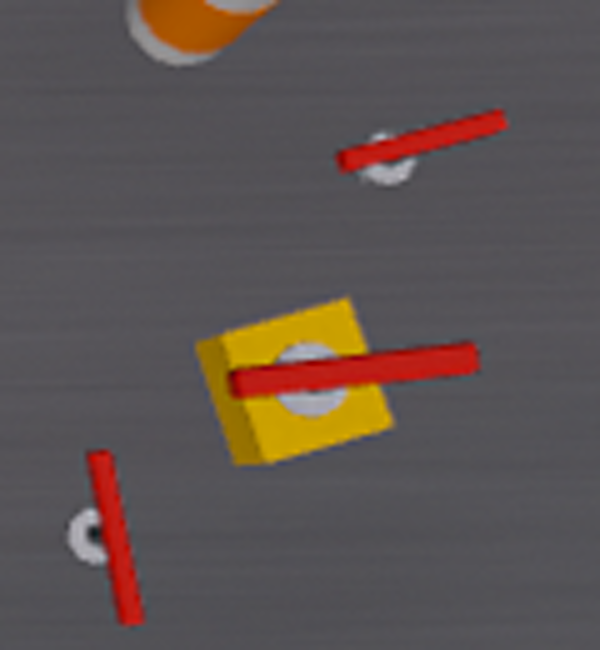

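View pics/c.png

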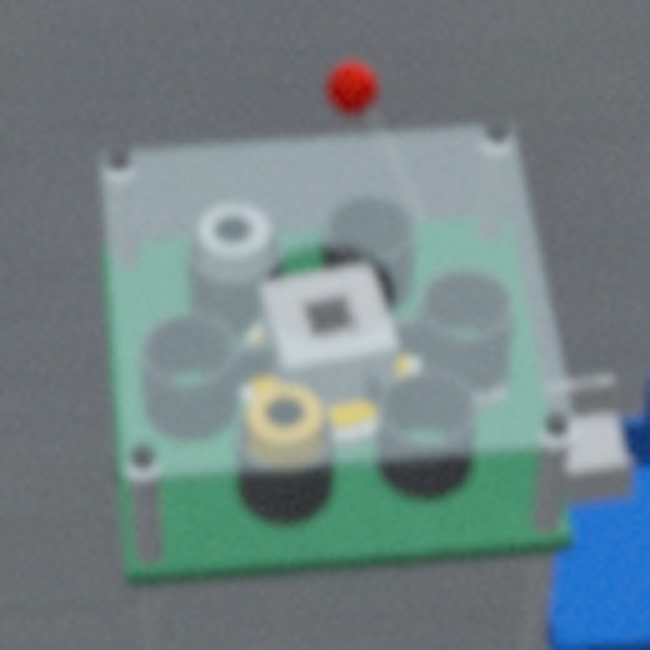

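```bash
python3 - <<'E'
from h import *
f=lambda u,v:(u/5+200,v/5+120)
P=[pix('top0',*f(*q),0.250) for q in [(104,120),(561,90),(597,545),(120,577)]]
print(np.round(P,4)); print('c',np.mean(P,0))
P2=[pix('top0',*f(*q),0.247) for q in [(83,105),(578,70),(620,570),(98,603)]]
print(np.round(P2,4)); c=np.mean(P2,0);print('c',c)
e=P2[1]-P2[0];print(np.degrees(np.arctan2(e[1],e[0])))
e=P2[1]-P2[2];print(np.degrees(np.arctan2(e[1],e[0])))
# hub square top corners at z .230
H=[pix('top0',*f(*q),0.230) for q in [(270,287),(403,265),(422,388),(295,412)]]
print('hub',np.round(H,4),np.mean(H,0))
for i in range(4):
    e=H[(i+1)%4]-H[i];print(np.degrees(np.arctan2(e[1],e[0])),np.linalg.norm(e))
H=[pix('top0',*f(*q),0.230) for q in [(313,316),(370,312),(377,362),(323,371)]]
print('sock',np.round(H,4),np.mean(H,0))
for i in range(4):
    e=H[(i+1)%4]-H[i];print(np.degrees(np.arctan2(e[1],e[0])),np.linalg.norm(e))
for n,q,z in [('brass',(403,185),.236),('steel',(456,463),.236)]:
    p=pix('top0',*f(*q),z);print(n,p,p-c,np.linalg.norm((p-c)[:2]),np.degrees(np.arctan2(*(p-c)[1::-1])))
g=lambda u,v:(u/5+350,v/5+180)
A=pix('top0',*g(232,384),.131);B=pix('top0',*g(477,357),.131);print('key',A,B,np.linalg.norm(A-B),(A+B)/2)
print('collar c',pix('top0',*g(311,380),.058))
H=[pix('top0',*g(*q),.055) for q in [(222,334),(348,298),(393,426),(267,465)]]
print('holder',np.round(H,4),np.mean(H,0))
# scene view of key
# knob top
print('knob', tri([('top0',259.5,268.5),('scene0',300.3,147.5)]))
E
```

```text
[[ 0.7046  0.0929  0.25  ]
 [ 0.7125 -0.0985  0.25  ]
 [ 0.5213 -0.1066  0.25  ]
 [ 0.5122  0.0843  0.25  ]]
c [ 0.61264382 -0.00698536  0.25      ]
[[ 0.7126  0.1024  0.247 ]
 [ 0.7223 -0.1061  0.247 ]
 [ 0.5115 -0.1156  0.247 ]
 [ 0.5022  0.0935  0.247 ]]
c [ 0.61213462 -0.00644953  0.247     ]
-87.33852450595
2.5753226974854906
hub [[ 0.636   0.0253  0.23  ]
 [ 0.6442 -0.031   0.23  ]
 [ 0.5911 -0.0379  0.23  ]
 [ 0.5821  0.0151  0.23  ]] [ 0.61334909 -0.00712954  0.23      ]
-81.6915564790144 0.05683377327891017
-172.52084777199053 0.05363037950598903
99.65104563245407 0.053803757619881036
10.675298503165147 0.05493228421935292
sock [[ 0.623   0.0072  0.23  ]
 [ 0.6242 -0.0167  0.23  ]
 [ 0.6026 -0.0194  0.23  ]
 [ 0.5993  0.0033  0.23  ]] [ 0.61225897 -0.00640423  0.23      ]
-87.23239162733111 0.024009542199590263
-173.0859423998164 0.021736702985085392
98.38368347791666 0.022868807375866038
9.49715483467058 0.024083725370403326
brass [ 0.67746353 -0.03167522  0.236     ] [ 0.06532891 -0.02522569 -0.011     ] 0.07003000407530838 -21.11324934584735
steel [ 0.55805614 -0.05131476  0.236     ] [-0.05407848 -0.04486523 -0.011     ] 0.07026642498645236 -140.31982018510226
key [ 0.47002595 -0.28700434  0.131     ] [ 0.48017699 -0.39721877  0.131     ] 0.11068091187876565 [ 0.47510147 -0.34211156  0.131     ]
collar c [ 0.47518614 -0.34522656  0.058     ]
holder [[ 0.4986 -0.3046  0.055 ]
 [ 0.5151 -0.3674  0.055 ]
 [ 0.4524 -0.3839  0.055 ]
 [ 0.4347 -0.3217  0.055 ]] [ 0.47522732 -0.34440978  0.055     ]
knob [0.44639948 0.01541812 0.22115784]
```

```bash
python3 - <<'E'
from h import *
recrop('scene0','d',(130,150,230,290),5)
E
```

```text
(no output)
```

View pics/d.png

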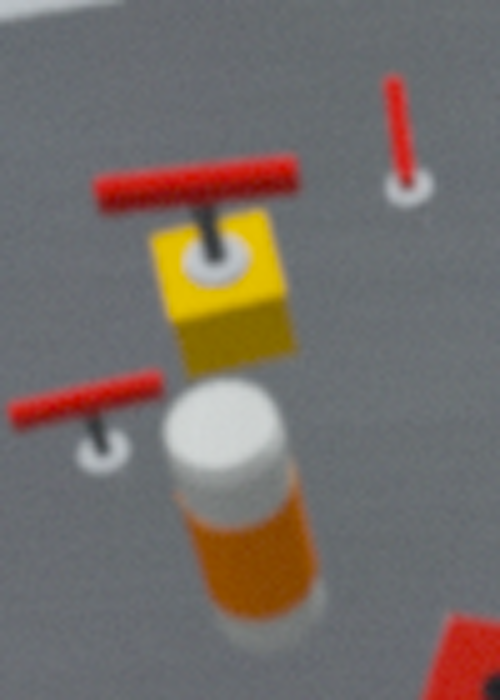

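Key candidates in top0: (420,254), large and standing in the yellow holder, and two smaller ones at (434,208) and (373,287). The crop confirms (420,254). The steel bush is at (291,213) and the brass at (280,158), so the magazine has to turn clockwise by about 127°.

```bash
python3 -m jog '[[[0.124,0.170,0],[0,0,0.197],1],[[0.124,0.170,0],[0,0,0.197],1],[[0.124,0.170,0],[0,0,0.197],1],[[0.124,0.170,0],[0,0,0.197],1],[[0.124,0.170,0],[0,0,0.197],1]]' 40
python3 -m jog '[[[0.124,0.170,0],[0,0,0.197],1],[[0.124,0.170,0],[0,0,0.197],1],[[0.124,0.170,0],[0,0,0.197],1],[[0.124,0.170,0],[0,0,0.197],1],[[0.124,0.170,0],[0,0,0.197],1]]'
python3 - <<'E'
from h import *
snap('wrist','w1'); s=r.state(); print(s['tcp_pos'],R.from_quat(s['ee_rot']).as_matrix(),s['joint_positions'])
E
```

```text
time: 0.57
tcp_pos: [0.3795, -0.4739, 0.2383]
ee_rot: [0.865, 0.502, 0.002, -0.001]
force: [-1.1, 0.3, -0.2]
width: 0.0883
time: 0.98
tcp_pos: [0.4787, -0.3378, 0.2385]
ee_rot: [0.671, 0.742, 0.002, -0.0]
force: [-0.2, -0.1, 0.1]
width: 0.088
[ 0.47727941 -0.34000118  0.23842179] [[-1.05929921e-01  9.94373595e-01  7.56040538e-05]
 [ 9.94372918e-01  1.05929759e-01  1.17698644e-03]
 [ 1.16235551e-03  1.99856703e-04 -9.99999304e-01]] [-6.62052909e-01  9.73431030e-02  1.79950029e+00  1.02878561e-03
  1.24541333e+00 -7.68511099e-01]
```

View pics/w1.png

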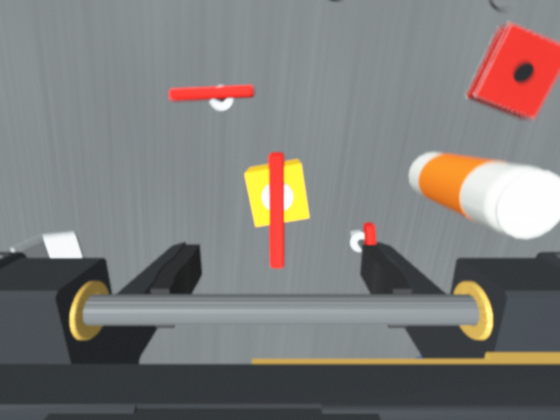

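```bash
python3 - <<'E'
from h import *
recrop('w1','e',(220,130,340,290),4)
s=r.state(); print(s['tcp_pos'],np.degrees(s['joint_positions'])[[0,5]])
print(proj('w1',[.475,-.344,.121]))
E
```

```text
[ 0.47727941 -0.34000118  0.23842179] [-37.93283752 -44.03244251]
[277.73327854 211.46832889]
```

View pics/e.png

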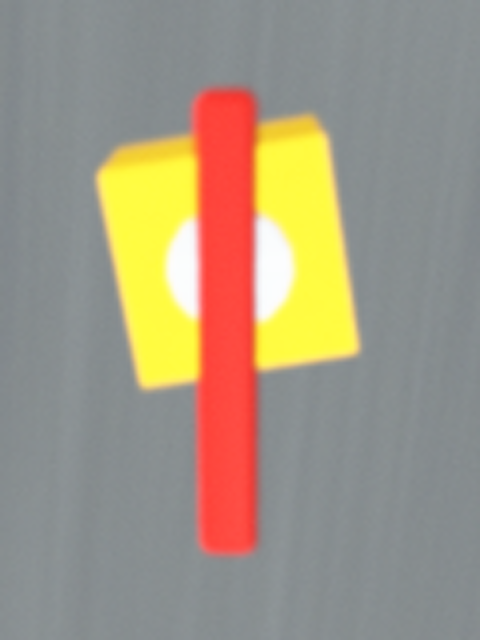

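```bash
python3 - <<'E'
from h import *
f=lambda u,v:(220+u/4,130+v/4)
A=pix('w1',*f(224,92),.131);B=pix('w1',*f(228,540),.131);e=A-B
print(A,B,np.linalg.norm(e),(A+B)/2,np.degrees(np.arctan2(e[1],e[0])))
print(pix('w1',*f(230,268),.058))
H=[pix('w1',*f(*q),.055) for q in [(97,175),(328,132),(358,352),(143,388)]];print(np.mean(H,0))
E
```

```text
[ 0.46810676 -0.28906727  0.131     ] [ 0.4793985  -0.39443879  0.131     ] 0.10597481532507254 [ 0.47375263 -0.34175303  0.131     ] 96.11654389308771
[ 0.47431318 -0.34492879  0.058     ]
[ 0.47468919 -0.34459403  0.055     ]
```

```bash
python3 -m jog '[[[0,0,-0.05],[0,0,0],1],[[0,0,-0.08],[0,0,0],1],[[0,0,-0.08],[0,0,0],1]]'
python3 - <<'E'
from h import *
s=r.state(); print(s['tcp_pos'],R.from_quat(s['ee_rot']).as_matrix()[:,1])
E
```

```text
time: 1.28
tcp_pos: [0.4717, -0.3412, 0.1685]
ee_rot: [0.676, 0.737, -0.001, -0.005]
force: [-0.5, -0.8, -0.6]
width: 0.0878
[ 0.47165528 -0.34124994  0.16851831] [ 0.99614544  0.08734206 -0.00810042]
```

```bash
python3 -m jog '[[[0,0,-0.05],[0,0,0],1],[[0,0,-0.084],[0,0,0],1],[[0,0,-0.084],[0,0,0],1],[[0,0,-0.084],[0,0,0],1]]'
python3 - <<'E'
from h import *
s=r.state(); print(s['tcp_pos'],R.from_quat(s['ee_rot']).as_matrix()[:,1:])
E
```

```text
time: 1.62
tcp_pos: [0.4741, -0.3435, 0.1069]
ee_rot: [0.675, 0.737, -0.0, -0.002]
force: [1.1, -0.8, 0.4]
width: 0.0884
[ 0.47414493 -0.34352955  0.10692937] [[ 0.99614411 -0.00272376]
 [ 0.08769514  0.00192684]
 [-0.0025443  -0.99999443]]
```

Well centred. Close the fingers.

```bash
python3 -m jog '[[[0,0,-0.003],[0,0,0],0],[[0,0,-0.003],[0,0,0],0],[[0,0,-0.003],[0,0,0],0],[[0,0,-0.003],[0,0,0],0],[[0,0,-0.003],[0,0,0],0]]' 60
python3 -m jog '[[[0,0,0],[0,0,0],0],[[0,0,0],[0,0,0],0],[[0,0,0],[0,0,0],0],[[0,0,0],[0,0,0],0]]'
python3 - <<'E'
from h import *
s=r.state(); print(s['tcp_pos'],R.from_quat(s['ee_rot']).as_matrix()[:,1:],s['width'],s['force'])
E
```

```text
time: 2.03
tcp_pos: [0.476, -0.3441, 0.1065]
ee_rot: [0.675, 0.738, 0.0, 0.001]
force: [-0.4, -0.6, -0.2]
width: 0.0569
time: 2.37
tcp_pos: [0.4753, -0.3435, 0.1051]
ee_rot: [0.675, 0.738, 0.0, -0.0]
force: [0.6, 0.0, 0.9]
width: 0.03
[ 0.47534806 -0.34349327  0.10508917] [[ 9.95971082e-01 -4.71233897e-05]
 [ 8.96749789e-02  7.72867617e-05]
 [-4.00028449e-05 -9.99999996e-01]] 0.029986508383054628 [0.64749944 0.00648587 0.89097396]
```

```bash
python3 -m jog '[[[0,0,0],[0,0,0],0],[[0,0,0],[0,0,0],0],[[0,0,0],[0,0,0],0],[[0,0,0],[0,0,0],0],[[0,0,0],[0,0,0],0]]'
python3 -m jog '[[[0,0,0.05],[0,0,0],0],[[0,0,0.1],[0,0,0],0],[[0,0,0.15],[0,0,0],0],[[0,0,0.20],[0,0,0],0],[[0,0,0.25],[0,0,0],0]]'
python3 -m jog '[[[0,0,0.05],[0,0,0],0],[[0,0,0.1],[0,0,0],0],[[0,0,0.11],[0,0,0],0],[[0,0,0.11],[0,0,0],0]]'
python3 - <<'E'
from h import *
snap('wrist','w2'); snap('scene','s2')
s=r.state(); print(s['tcp_pos'],s['width'],s['force'])
E
```

```text
time: 2.78
tcp_pos: [0.4754, -0.3435, 0.105]
ee_rot: [0.675, 0.738, 0.0, -0.0]
force: [1.1, -0.1, -0.2]
width: 0.0131
time: 3.2
tcp_pos: [0.4746, -0.343, 0.3059]
ee_rot: [0.675, 0.738, -0.0, -0.001]
force: [0.6, -0.1, -3.2]
width: 0.0135
time: 3.53
tcp_pos: [0.4765, -0.3445, 0.3973]
ee_rot: [0.675, 0.738, 0.0, 0.004]
force: [0.7, -0.8, -3.1]
width: 0.0137
[ 0.47484584 -0.34318778  0.3910243 ] 0.013440669503731335 [ 0.07156708  0.44753742 -4.38938936]
```

View pics/w2.png

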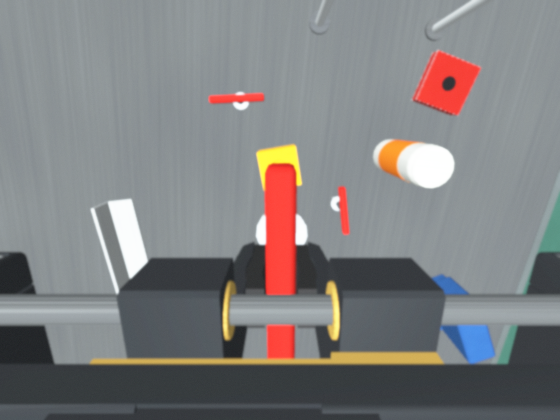

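View pics/s2.png

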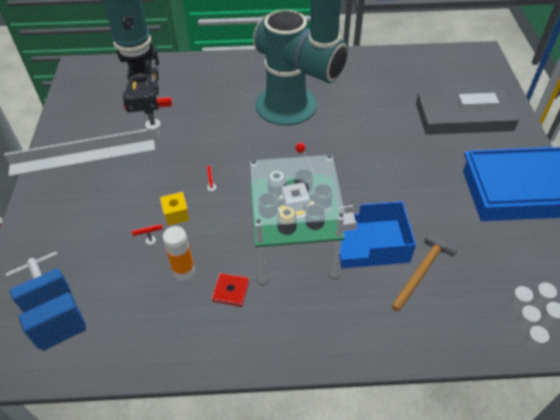

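```bash
python3 -m jog '[[[0.0175,0.043,0],[0,0,0],0],[[0.035,0.086,0],[0,0,0],0],[[0.0525,0.129,0],[0,0,0],0],[[0.07,0.172,0],[0,0,0],0],[[0.0875,0.215,0],[0,0,0],0]]'
python3 -m jog '[[[0.017,0.042,0],[0,0,0],0],[[0.034,0.084,0],[0,0,0],0],[[0.051,0.126,0],[0,0,0.01],0],[[0.068,0.168,0],[0,0,0.015],0],[[0.084,0.206,0],[0,0,0.019],0]]'
python3 -m jog '[[[0,0,0],[0,0,0],0],[[0,0,0],[0,0,0],0],[[0,0,0],[0,0,0],0],[[0,0,0],[0,0,0],0]]'
python3 - <<'E'
from h import *
s=r.state(); print(s['tcp_pos'],s['width'],s['force'],R.from_quat(s['ee_rot']).as_matrix()[:,1:])
snap('wrist','w3'); snap('scene','s3'); snap('top','t3')
recrop('scene' and 's3','s3c',(210,20,370,270),3)
E
```

```text
time: 4.05
tcp_pos: [0.5442, -0.1696, 0.3882]
ee_rot: [0.675, 0.738, -0.001, -0.003]
force: [0.2, 0.7, -2.7]
width: 0.0131
time: 4.47
tcp_pos: [0.6115, -0.0045, 0.388]
ee_rot: [0.652, 0.758, -0.002, -0.003]
force: [1.3, -1.0, -3.1]
width: 0.0138
time: 4.8
tcp_pos: [0.6116, -0.0077, 0.3909]
ee_rot: [0.653, 0.758, -0.001, -0.001]
force: [-0.5, 0.4, -2.5]
width: 0.0132
[ 0.61162986 -0.00774146  0.39086867] 0.013242942087040854 [-0.49022958  0.44404647 -2.54575015] [[ 9.88998963e-01 -3.72456937e-03]
 [ 1.47875100e-01 -3.98188513e-04]
 [-3.74250367e-03 -9.99992984e-01]]
```

View pics/w3.png

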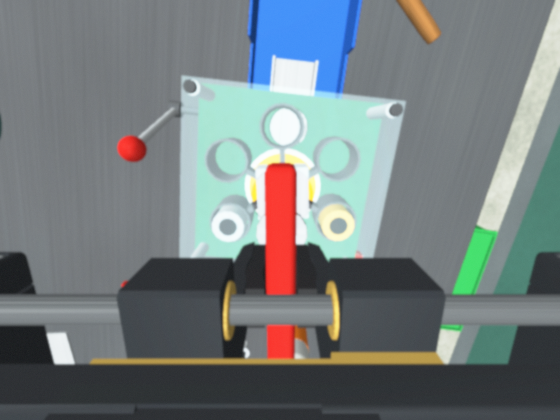

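View pics/s3c.png

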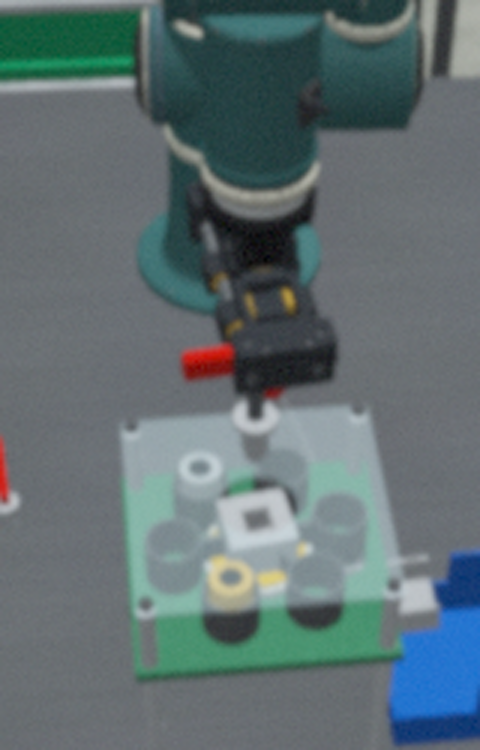

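View pics/t3.png

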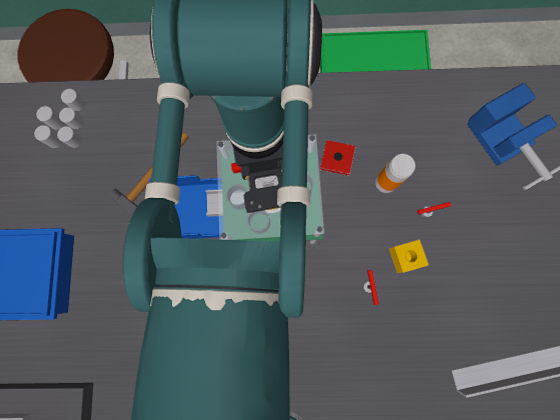

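```bash
python3 - <<'E'
from h import *
recrop('w3','w3c',(210,90,350,260),4)
recrop('s3','s3d',(270,140,330,220),10)
f=lambda u,v:(230+u/5,130+v/5)
H=[pix('scene0',*f(*q),.230) for q in [(262,283),(370,264),(398,340),(283,366)]];print(np.mean(H,0))
for i in range(4):
    e=H[(i+1)%4]-H[i];print(np.degrees(np.arctan2(e[1],e[0])),np.linalg.norm(e))
print(proj('s3',[.6117,-.0077,.391-.090]),proj('s3',[.6117,-.0077,.391-.05]))
E
```

```text
[ 0.61280636 -0.0077791   0.23      ]
100.05399851991247 0.05499902789792522
11.092271474344846 0.05158112970240704
-76.73061709821704 0.05808789301441732
-172.10047402577143 0.054869574130612365
[295.86915152 172.11079315] [295.99498473 160.01092608]
```

View pics/w3c.png

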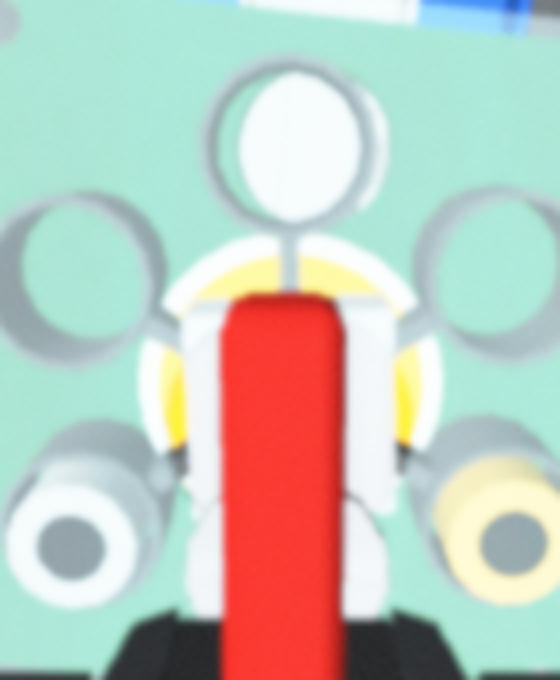

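View pics/s3d.png

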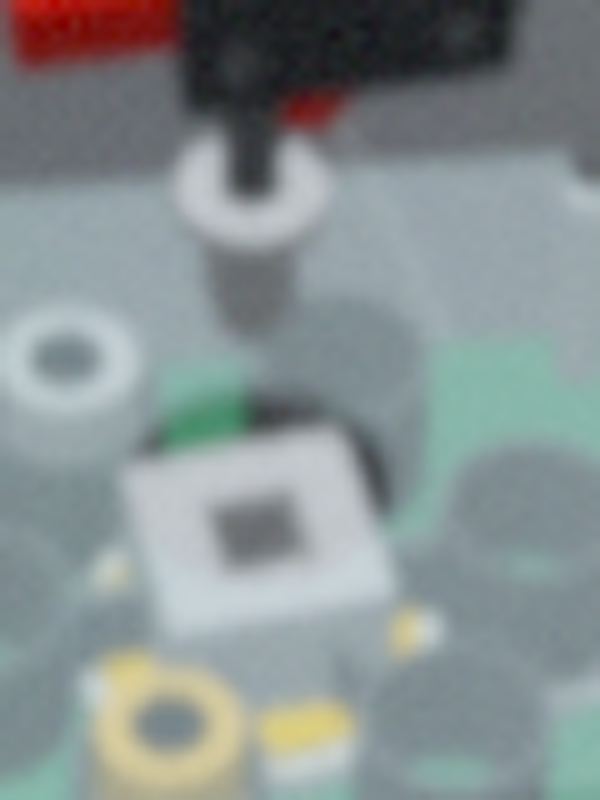

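```bash
python3 - <<'E'
from h import *
f=lambda u,v:(210+u/4,90+v/4)
t=np.radians(8.5);J=np.array([np.cos(t),np.sin(t)])
c=np.array([.6117,-.0077])
for q in [(222,400),(344,400),(283,350),(283,550)]: print('bar',q,(pix('w3',*f(*q),.417)[:2]-c)@J)
for q in [(186,400),(395,400),(291,400),(186,320),(395,320)]: print('hub',q,(pix('w3',*f(*q),.230)[:2]-c)@J)
H=[pix('w3',*f(*q),.230) for q in [(184,305),(186,500),(396,305),(395,500)]]
for i in (0,2):
    e=H[i]-H[i+1];print(np.degrees(np.arctan2(e[1],e[0]))-90)
e=H[2]-H[0];print(np.degrees(np.arctan2(e[1],e[0])))
E
```

```text
bar (222, 400) -0.008057985320210907
bar (344, 400) 0.004807884136637982
bar (283, 350) -0.0016310469211945943
bar (283, 550) -0.0016008747336370378
hub (186, 400) -0.028440250833781964
hub (395, 400) 0.027973853669413348
hub (291, 400) -8.866049468797836e-05
hub (186, 320) -0.027975779704427883
hub (395, 320) 0.027374614540299075
7.8318550849993755
9.80734445230928
8.605083517438972
```

```bash
python3 -m jog '[[[0.0013,0.0012,-0.04],[0,0,0],0],[[0.0013,0.0012,-0.08],[0,0,0],0],[[0.0013,0.0012,-0.08],[0,0,0],0],[[0.0013,0.0012,-0.08],[0,0,0],0]]'
python3 - <<'E'
from h import *
s=r.state(); print(s['tcp_pos'],s['width'],s['force'],R.from_quat(s['ee_rot']).as_matrix()[:,1:])
snap('scene','s4'); recrop('s4','s4c',(260,140,340,240),7)
s=r.state(); print(s['tcp_pos'],s['force'])
E
```

```text
time: 5.28
tcp_pos: [0.6119, -0.0065, 0.3269]
ee_rot: [0.653, 0.758, -0.002, -0.002]
force: [-0.4, -0.7, -2.4]
width: 0.0136
[ 0.61191709 -0.00653602  0.32689725] 0.013616286330783415 [-0.37893607 -0.70025957 -2.4185177 ] [[ 9.89006339e-01 -5.41679614e-03]
 [ 1.47776903e-01  1.59997751e-04]
 [-5.33368006e-03 -9.99985316e-01]]
[ 0.61336946 -0.0064093   0.32953206] [ 0.62694325 -0.03235516 -2.5251651 ]
```

View pics/s4c.png

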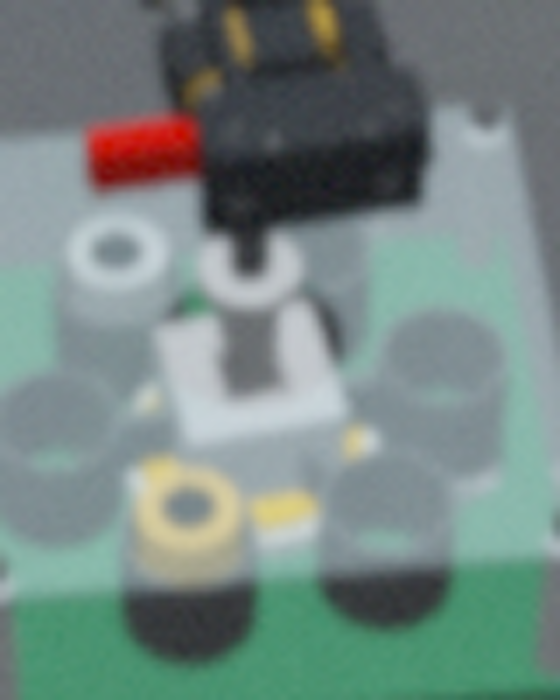

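```bash
python3 -m jog '[[[0,0,-0.01],[0,0,0],0],[[0,0,-0.018],[0,0,0],0],[[0,0,-0.018],[0,0,0],0],[[0,0,-0.018],[0,0,0],0]]'
python3 -m jog '[[[0,0,-0.005],[0,0,0],0],[[0,0,-0.01],[0,0,0],0],[[0,0,-0.01],[0,0,0],0]]'
```

```text
time: 5.67
tcp_pos: [0.6137, -0.0058, 0.3151]
ee_rot: [0.652, 0.758, 0.0, 0.0]
force: [-0.4, 0.3, -2.5]
width: 0.0134
time: 5.92
tcp_pos: [0.6149, -0.0058, 0.3115]
ee_rot: [0.652, 0.758, 0.002, 0.002]
force: [-3.4, -0.1, 10.8]
width: 0.0133
```

```bash
python3 -m jog '[[[0,0,0],[0,0,0],0],[[0,0,0],[0,0,0],0],[[0,0,0],[0,0,0],0]]'; python3 - <<'E'
from h import *
for i in range(4):
  s=r.state(); print(s['time'],s['tcp_pos'],s['force'],s['torque'],R.from_quat(s['ee_rot']).as_matrix()[:,2])
  if i==1: snap('scene','s5')
  if i==2: snap('wrist','w5')
recrop('s5','s5c',(260,140,340,240),7)
E
```

```text
time: 6.17
tcp_pos: [0.6148, -0.0058, 0.3115]
ee_rot: [0.652, 0.758, 0.002, 0.002]
force: [-3.1, -1.0, 10.9]
width: 0.0132
6.1667 [ 0.61483497 -0.00579732  0.31153499] [-3.0718048  -1.02780801 10.91572342] [-0.03086985  0.59588435 -0.07401517] [ 5.96461863e-03 -3.96492126e-04 -9.99982133e-01]
6.1667 [ 0.61483497 -0.00579732  0.31153499] [-3.0718048  -1.02780801 10.91572342] [-0.03086985  0.59588435 -0.07401517] [ 5.96461863e-03 -3.96492126e-04 -9.99982133e-01]
6.2167 [ 0.61482067 -0.00584592  0.31154168] [-3.04584549 -0.50411716 10.00211494] [0.01233134 0.56470234 0.02032237] [ 5.95008367e-03 -4.64380234e-04 -9.99982190e-01]
6.2667 [ 0.61482169 -0.00587414  0.3115538 ] [-3.13333492  0.65452963 10.37549238] [-0.0868057   0.56514234 -0.00935479] [ 5.98010310e-03 -4.32649348e-04 -9.99982025e-01]
```

View pics/s5c.png

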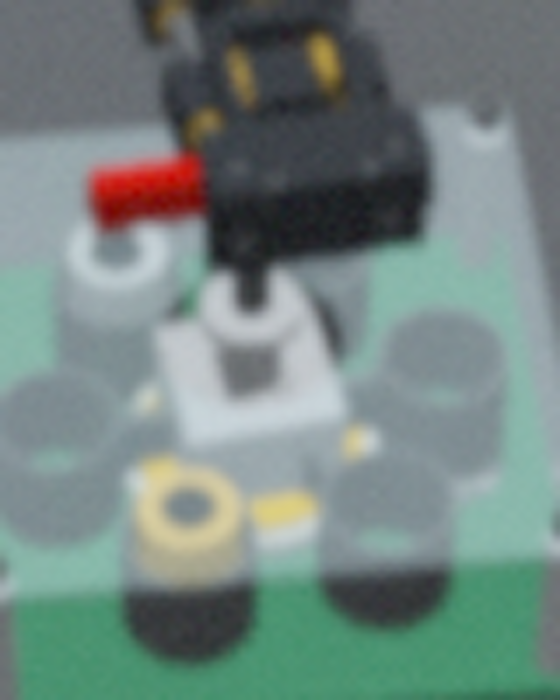

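View pics/w5.png

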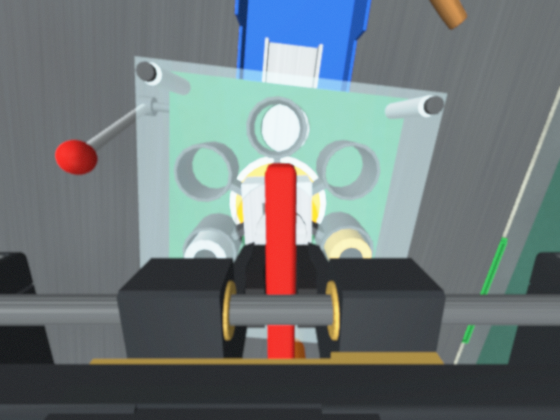

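```bash
python3 -m jog '[[[-0.0025,0,0],[0,0,0],0],[[-0.0025,0,0],[0,0,0],0],[[-0.0025,0,0],[0,0,0],0]]';python3 -m jog '[[[-0.0015,0,0],[0,0,0],0],[[-0.0015,0,0],[0,0,0],0],[[-0.0015,0,0],[0,0,0],0]]'
```

```text
time: 6.52
tcp_pos: [0.6138, -0.0058, 0.3115]
ee_rot: [0.652, 0.758, 0.003, 0.003]
force: [-0.2, -0.4, 9.1]
width: 0.0136
time: 6.77
tcp_pos: [0.6131, -0.0058, 0.3114]
ee_rot: [0.652, 0.758, 0.003, 0.004]
force: [1.1, 1.3, 7.8]
width: 0.0132
```

```bash
python3 -m jog '[[[0,-0.0015,0],[0,0,0],0],[[0,-0.0015,0],[0,0,0],0],[[0,-0.0015,0],[0,0,0],0]]';python3 -m jog '[[[0,-0.001,0],[0,0,0],0],[[0,-0.0015,0],[0,0,0],0],[[0,-0.0015,0],[0,0,0],0]]'
```

```text
time: 7.02
tcp_pos: [0.6132, -0.0065, 0.3115]
ee_rot: [0.652, 0.758, 0.003, 0.003]
force: [0.3, 2.7, 7.8]
width: 0.0134
time: 7.27
tcp_pos: [0.6132, -0.0072, 0.3114]
ee_rot: [0.652, 0.758, 0.004, 0.003]
force: [0.5, 2.5, 7.8]
width: 0.0132
```

```bash
python3 - <<'E'
from h import *
s=r.state(); print(s['tcp_pos'],s['force'],s['torque'],np.degrees(s['joint_positions']))
snap('scene','s6');recrop('s6','s6c',(275,165,325,215),12)
recrop('w5','w5c',(210,90,350,260),4)
E
```

```text
[ 0.61316229 -0.00721742  0.31139606] [0.54027733 2.45623975 7.78144462] [ 0.6331411  -0.46284858  0.01719831] [ -3.07194524   6.04524808  94.94322389   0.12927114  78.47355105
 -11.67750982]
```

View pics/s6c.png

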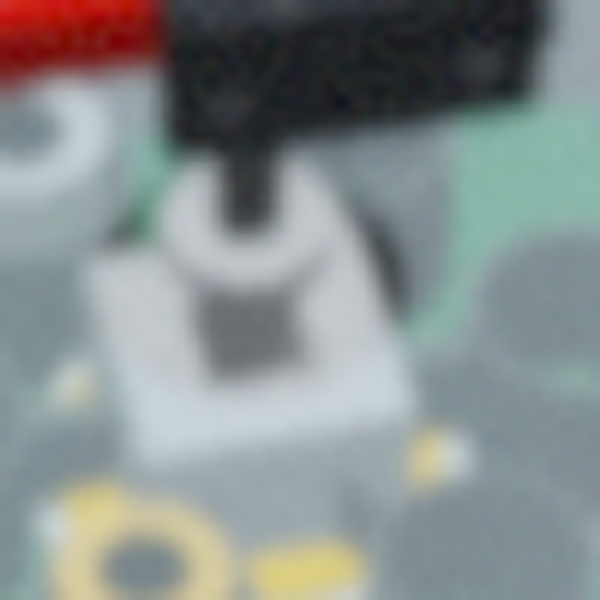

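View pics/w5c.png

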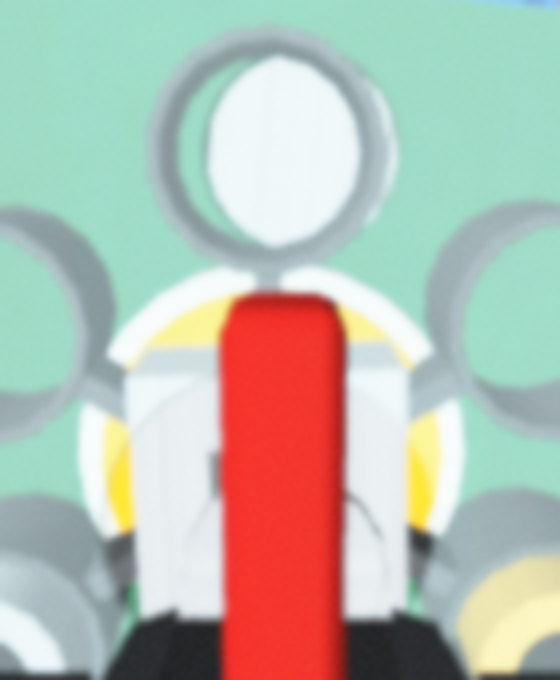

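```bash
python3 - <<'E'
from h import *
f=lambda u,v:(210+u/4,90+v/4)
t=np.radians(8.6);J=np.array([np.cos(t),np.sin(t)])
c=np.array([.6148,-.0058])
for q in [(222,400),(344,400),(283,350),(283,550)]: print('bar',q,(pix('w5',*f(*q),.3375)[:2]-c)@J)
for q in [(132,400),(408,400),(140,580),(408,580),(209,470)]: print('hub',q,(pix('w5',*f(*q),.230)[:2]-c)@J)
H=[pix('w5',*f(*q),.230) for q in [(130,375),(141,600),(408,370),(407,600)]]
for i in (0,2):
    e=H[i]-H[i+1];print(np.degrees(np.arctan2(e[1],e[0]))-90)
e=H[2]-H[0];print(np.degrees(np.arctan2(e[1],e[0])))
E
```

```text
bar (222, 400) -0.008190636354917253
bar (344, 400) 0.004685538992055153
bar (283, 350) -0.0017590312256709215
bar (283, 550) -0.0017405590493742087
hub (132, 400) -0.03129228239619369
hub (408, 400) 0.02393594988657872
hub (140, 580) -0.03096072866720774
hub (408, 580) 0.025106980473520217
hub (209, 470) -0.016142674265858543
9.333148131969665
10.097654727499801
9.627350778206418
```

```bash
python3 -m jog '[[[-0.0015,0,0],[0,0,0],0],[[-0.0015,0,0],[0,0,0],0],[[-0.0015,0,0],[0,0,0],0]]';python3 -m jog '[[[-0.0015,0,0],[0,0,0],0],[[-0.0015,0,0],[0,0,0],0],[[-0.0015,0,0],[0,0,0],0]]'
```

```text
time: 7.57
tcp_pos: [0.6125, -0.0072, 0.3114]
ee_rot: [0.652, 0.758, 0.004, 0.004]
force: [2.5, 1.9, 7.0]
width: 0.0134
time: 7.82
tcp_pos: [0.6092, -0.0078, 0.308]
ee_rot: [0.652, 0.758, 0.001, 0.001]
force: [3.1, 1.7, -1.1]
width: 0.0137
```

```bash
python3 -m jog '[[[0.001,0,-0.005],[0,0,0],0],[[0.001,0,-0.01],[0,0,0],0],[[0.001,0,-0.01],[0,0,0],0]]'; python3 - <<'E'
from h import *
s=r.state(); print(s['tcp_pos'],s['force'],s['torque'])
E
```

```text
time: 8.07
tcp_pos: [0.6093, -0.0079, 0.2975]
ee_rot: [0.652, 0.758, 0.0, 0.0]
force: [5.2, 0.9, -3.0]
width: 0.0134
[ 0.60930971 -0.00789614  0.29745673] [ 5.17030499  0.90922523 -2.97001994] [ 0.38593312 -1.31757152  0.05792174]
```

```bash
python3 -m jog '[[[0.0012,0,-0.005],[0,0,0],0],[[0.0012,0,-0.01],[0,0,0],0],[[0.0012,0,-0.014],[0,0,0],0],[[0.0012,0,-0.014],[0,0,0],0]]'; python3 - <<'E'
from h import *
s=r.state(); print(s['tcp_pos'],s['force'],s['torque'])
E
```

```text
time: 8.4
tcp_pos: [0.6099, -0.008, 0.2863]
ee_rot: [0.652, 0.758, 0.0, -0.0]
force: [4.4, 2.0, -3.3]
width: 0.0134
[ 0.60986708 -0.00802642  0.28627233] [ 4.3648253   1.96072071 -3.25035427] [ 0.49315843 -1.20642554  0.01197654]
```

```bash
python3 -m jog '[[[0.0015,0.0005,-0.004],[0,0,0],0],[[0.0015,0.0005,-0.0085],[0,0,0],0],[[0.0015,0.0005,-0.0085],[0,0,0],0],[[0.0015,0.0005,-0.0085],[0,0,0],0]]'; python3 - <<'E'
from h import *
s=r.state(); print(s['tcp_pos'],s['force'],s['torque'])
snap('scene','s7');recrop('s7','s7c',(250,120,350,240),6)
E
```

```text
time: 8.73
tcp_pos: [0.6106, -0.0079, 0.2801]
ee_rot: [0.652, 0.758, -0.0, -0.0]
force: [2.5, 1.5, -0.7]
width: 0.0131
[ 0.61059082 -0.00786906  0.28012811] [ 2.51495654  1.5444865  -0.69472169] [ 0.42159944 -0.5875852   0.03995134]
```

View pics/s7c.png

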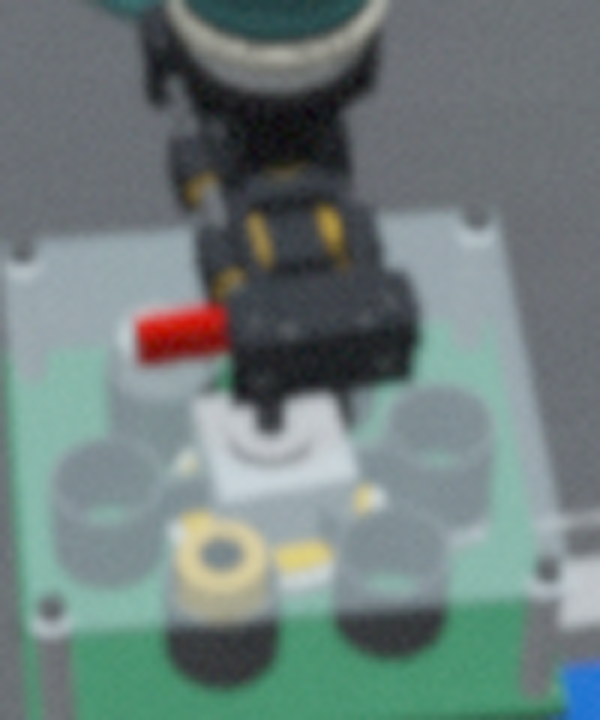

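```bash
python3 -m jog '[[[0.001,0.0005,-0.001],[0,0,-0.03],0],[[0.001,0.0005,-0.001],[0,0,-0.06],0],[[0.001,0.0005,-0.001],[0,0,-0.09],0],[[0.001,0.0005,-0.001],[0,0,-0.12],0],[[0.001,0.0005,-0.001],[0,0,-0.15],0]]'; python3 - <<'E'
from h import *
s=r.state(); print(s['tcp_pos'],s['force'],s['torque'],np.degrees(s['joint_positions'])[[0,5]])
E
python3 -m jog '[[[0,0,0],[0,0,-0.03],0],[[0,0,0],[0,0,-0.06],0],[[0,0,0],[0,0,-0.09],0],[[0,0,0],[0,0,-0.12],0],[[0,0,0],[0,0,-0.15],0]]'; python3 - <<'E'
from h import *
s=r.state(); print(s['tcp_pos'],s['force'],s['torque'],np.degrees(s['joint_positions'])[[0,5]])
snap('scene','s8');recrop('s8','s8c',(230,120,360,260),5)
E
```

```text
time: 9.2
tcp_pos: [0.612, -0.0067, 0.2802]
ee_rot: [0.812, 0.583, 0.001, -0.0]
force: [4.2, 2.4, 0.3]
width: 0.0135
[ 0.61200188 -0.00671329  0.28015992] [4.18950718 2.43058374 0.26355198] [ 0.72859262 -0.67961     0.42830915] [-2.99819885 15.63606361]
time: 9.62
tcp_pos: [0.6123, -0.0067, 0.2802]
ee_rot: [0.926, 0.377, 0.001, -0.0]
force: [4.2, 3.1, 0.3]
width: 0.0135
[ 0.61230487 -0.0067051   0.28018619] [4.20062789 3.10586488 0.34323592] [ 0.77129144 -0.85140412  0.31359398] [-2.9953012  42.63497561]
```

View pics/s8c.png

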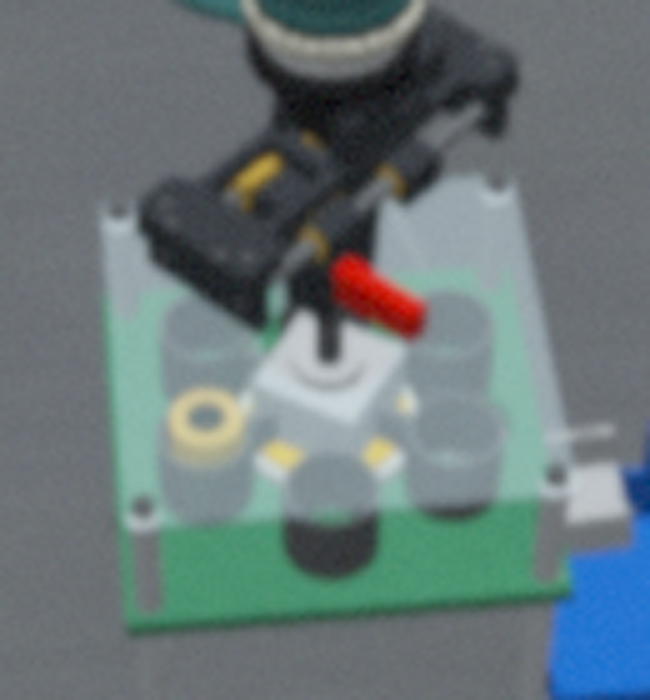

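```bash
python3 - <<'E'
from h import *
p=pix('scene0',271.4,203.6,.236);c=np.array([.6125,-.0068]);d=p[:2]-c;print(d,np.hypot(*d),np.degrees(np.arctan2(d[1],d[0])))
p=pix('scene0',230+287/5,130+410/5,.236);d=p[:2]-c;print(d,np.hypot(*d),np.degrees(np.arctan2(d[1],d[0])))
E
python3 -m jog '[[[0,0,0],[0,0,-0.03],0],[[0,0,0],[0,0,-0.06],0],[[0,0,0],[0,0,-0.09],0],[[0,0,0],[0,0,-0.12],0],[[0,0,0],[0,0,-0.15],0]]'
python3 -m jog '[[[0,0,0],[0,0,-0.03],0],[[0,0,0],[0,0,-0.06],0],[[0,0,0],[0,0,-0.09],0],[[0,0,0],[0,0,-0.12],0],[[0,0,0],[0,0,-0.15],0]]'; python3 - <<'E'
from h import *
s=r.state(); print(s['tcp_pos'],s['force'],s['torque'],np.degrees(s['joint_positions'])[[0,5]])
snap('scene','s9');recrop('s9','s9c',(230,120,360,260),5)
snap('top','t9');recrop('t9','t9c',(200,120,340,260),5)
snap('wrist','w9')
E
```

```text
[ 0.0374866 -0.0614595] 0.07198969386783793 -58.61931813730108
[ 0.06565682 -0.02465308] 0.0701326809552837 -20.580351206706794
time: 10.08
tcp_pos: [0.6126, -0.0069, 0.2802]
ee_rot: [0.989, 0.151, 0.001, -0.0]
force: [3.9, 3.3, -0.2]
width: 0.0133
time: 10.5
tcp_pos: [0.6128, -0.0071, 0.2802]
ee_rot: [0.996, -0.084, 0.001, -0.0]
force: [4.9, 3.2, -1.3]
width: 0.0135
[ 0.61278601 -0.00711257  0.28019185] [ 4.91922623  3.15549462 -1.28144999] [ 0.54492247 -1.03958642  0.39800555] [-3.00688021 96.63453119]
```

View pics/s9c.png

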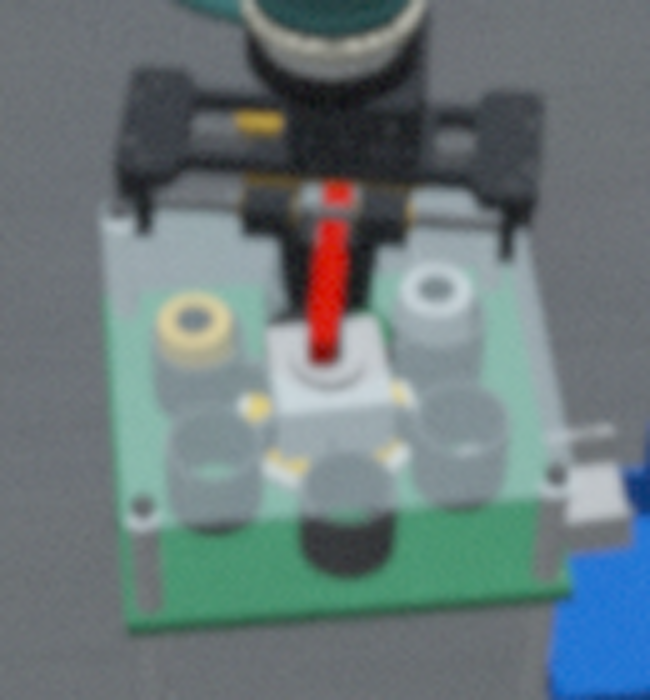

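View pics/t9c.png

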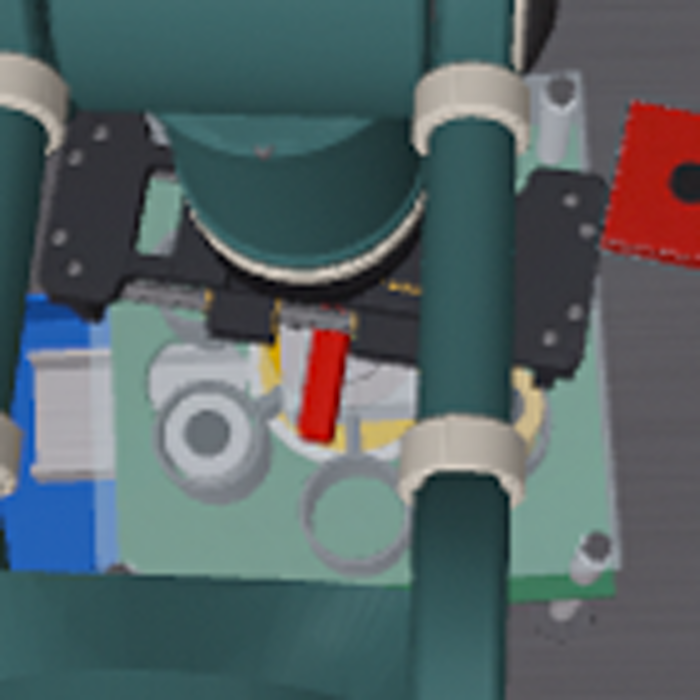

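View pics/w9.png

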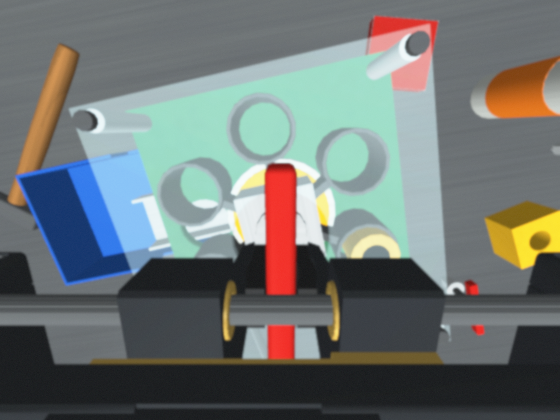

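```bash
python3 - <<'E'
from h import *
c=np.array([.6125,-.0068])
for s,q in [('t9',(241.4,206.6)),('s9',(230+436/5,120+288/5)),('s9',(230+195/5,120+318/5))]:
    d=pix(s,*q,.236)[:2]-c;print(np.hypot(*d),np.degrees(np.arctan2(d[1],d[0])))
E
```

```text
0.07020871071870545 124.43316146106285
0.06872307379831054 126.46210415460325
0.07073459847083864 -112.94462079506503
```

```bash
python3 -m jog '[[[0,0,0],[0,0,-0.028],0],[[0,0,0],[0,0,-0.056],0],[[0,0,0],[0,0,-0.084],0],[[0,0,0],[0,0,-0.112],0],[[0,0,0],[0,0,-0.13],0]]'
python3 -m jog '[[[0,0,0],[0,0,-0.008],0],[[0,0,0],[0,0,-0.016],0],[[0,0,0],[0,0,-0.024],0]]'
python3 - <<'E'
from h import *
s=r.state(); print(s['tcp_pos'],s['force'],s['torque'],np.degrees(s['joint_positions'])[[0,5]])
snap('scene','s10');recrop('s10','s10c',(230,120,360,260),5)
snap('top','t10');recrop('t10','t10c',(200,120,340,260),5)
E
```

```text
time: 11.07
tcp_pos: [0.6128, -0.0075, 0.2802]
ee_rot: [0.959, -0.284, 0.001, -0.0]
force: [6.4, 1.6, -1.0]
width: 0.0135
time: 11.32
tcp_pos: [0.6128, -0.0075, 0.2802]
ee_rot: [0.948, -0.319, 0.001, -0.0]
force: [5.3, 1.7, -1.5]
width: 0.0134
[ 0.61280867 -0.00751593  0.28019373] [ 5.3498119   1.70655954 -1.53893887] [ 0.4221565  -1.10236042  0.29217199] [ -3.0207939  124.17226709]
```

View pics/s10c.png

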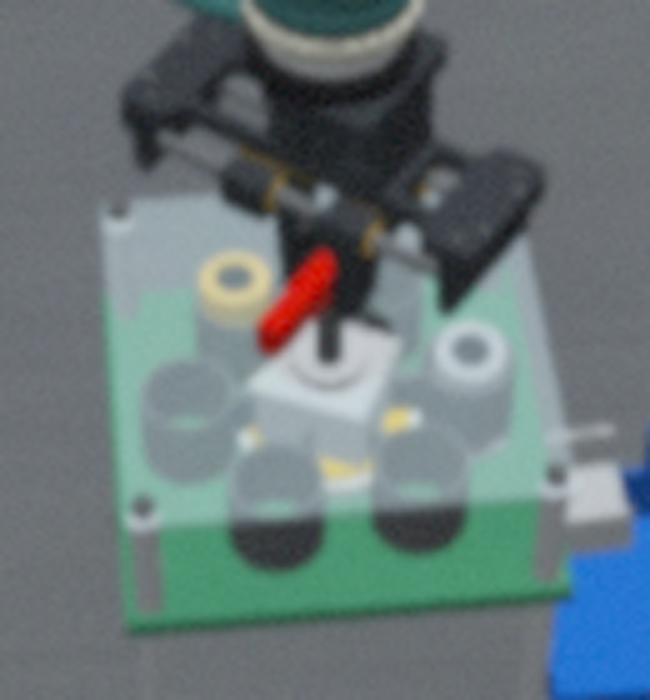

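View pics/t10c.png

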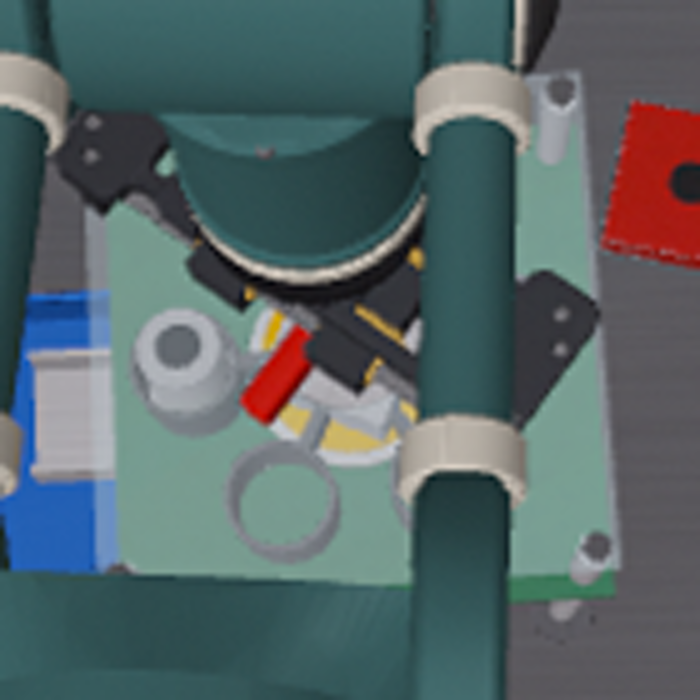

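```bash
python3 - <<'E'
from h import *
c=np.array([.6125,-.0068])
for s,q in [('t10',(200+178/5,120+346/5)),('s10',(230+471/5,120+351/5)),('s10',(230+235/5,120+277/5))]:
    d=pix(s,*q,.236)[:2]-c;print(np.hypot(*d),np.degrees(np.arctan2(d[1],d[0])))
E
python3 -m jog '[[[0,0,0],[0,0,-0.006],0],[[0,0,0],[0,0,-0.012],0],[[0,0,0],[0,0,-0.018],0]]'
python3 - <<'E'
from h import *
s=r.state(); print(np.degrees(s['joint_positions'])[[0,5]])
snap('scene','s11');recrop('s11','s11c',(290,140,370,240),6)
E
```

```text
0.07012529241565574 92.07504464124163
0.06863594415067745 88.32526687667831
0.06996363612650025 -140.71989087775697
time: 11.67
tcp_pos: [0.6128, -0.0076, 0.2802]
ee_rot: [0.938, -0.345, 0.001, -0.0]
force: [5.0, 2.3, -0.6]
width: 0.0137
[ -3.02591181 127.39699744]
```

View pics/s11c.png

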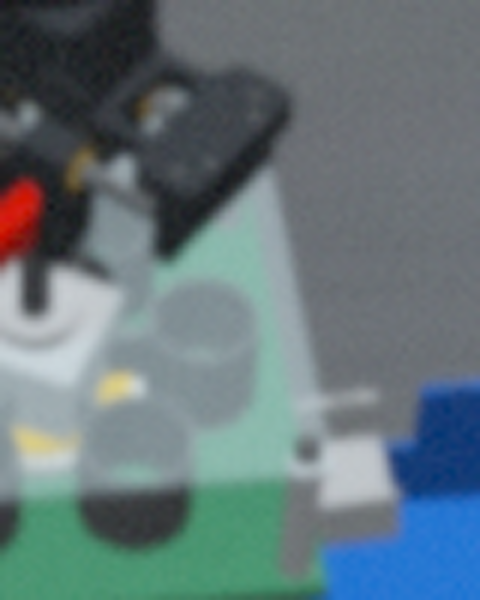

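```bash
python3 - <<'E'
from h import *
snap('top','t11');recrop('t11','t11c',(200,120,340,260),5)
E
```

```text
(no output)
```

View pics/t11c.png

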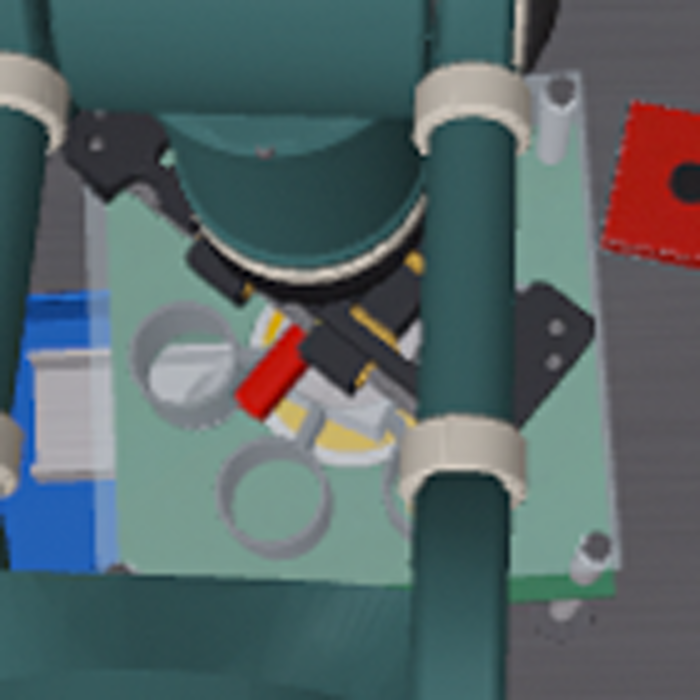

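```bash
python3 -m jog '[[[0.001,0.0005,0],[0,0,0.02],0],[[0.001,0.0005,0],[0,0,0.03],0],[[0.001,0.0005,0],[0,0,0.03],0]]'
python3 - <<'E'
from h import *
s=r.state(); print(s['force'],s['torque'],s['tcp_pos'])
E
python3 -m jog '[[[0,0,0],[0,0,0],0.3],[[0,0,0],[0,0,0],0.3],[[0,0,0],[0,0,0],0.5],[[0,0,0],[0,0,0],0.5],[[0,0,0],[0,0,0],0.5]]'
python3 -m jog '[[[0,0,0],[0,0,0],0.7],[[0,0,0],[0,0,0],0.7],[[0,0,0],[0,0,0],0.7],[[0,0,0],[0,0,0],0.7]]'
```

```text
time: 12.02
tcp_pos: [0.6127, -0.0076, 0.2801]
ee_rot: [0.954, -0.3, 0.0, 0.0]
force: [2.4, -0.1, 0.4]
width: 0.0133
[ 2.43900019 -0.06885461  0.35124333] [ 0.15673941 -0.6217818   0.08587475] [ 0.61273834 -0.00759947  0.28005603]
time: 12.43
tcp_pos: [0.6122, -0.0071, 0.2796]
ee_rot: [0.954, -0.301, -0.0, 0.0]
force: [-0.3, 0.4, 0.5]
width: 0.0432
time: 12.77
tcp_pos: [0.6125, -0.007, 0.2799]
ee_rot: [0.954, -0.301, -0.0, 0.0]
force: [0.0, 0.4, -0.1]
width: 0.0618
```

```bash
python3 -m jog '[[[0,0,0.02],[0,0,0],0.7],[[0,0,0.06],[0,0,0],0.7],[[0,0,0.11],[0,0,0],0.7],[[0,0,0.125],[0,0,0],0.7],[[0,0,0.125],[0,0,0],0.7]]'
python3 -m jog '[[[-0.045,-0.007,0],[0,0,0.03],0],[[-0.09,-0.014,0],[0,0,0.07],0],[[-0.135,-0.021,0],[0,0,0.11],0],[[-0.18,-0.028,0],[0,0,0.15],0],[[-0.2056,-0.035,0],[0,0,0.18],0]]' 40
python3 -m jog '[[[0,0,0],[0,0,0.028],0],[[0,0,0],[0,0,0.028],0],[[0,0,0],[0,0,0.028],0],[[0,0,0],[0,0,0.028],0],[[0,0,0],[0,0,0.028],0]]'
python3 - <<'E'
from h import *
s=r.state(); print(s['tcp_pos'],s['width'],np.degrees(s['joint_positions']),R.from_quat(s['ee_rot']).as_matrix()[:,1])
snap('top','t12');snap('scene','s12');snap('wrist','w12')
E
```

```text
time: 13.18
tcp_pos: [0.6147, -0.0071, 0.3858]
ee_rot: [0.954, -0.301, 0.005, -0.001]
force: [0.3, 0.7, 0.9]
width: 0.0617
time: 13.6
tcp_pos: [0.4445, -0.0349, 0.3778]
ee_rot: [1.0, -0.02, -0.002, -0.0]
force: [-0.3, -0.6, 0.0]
width: 0.0307
time: 14.02
tcp_pos: [0.4484, -0.0349, 0.3791]
ee_rot: [1.0, 0.021, -0.001, -0.0]
force: [0.1, -0.0, -0.4]
width: 0.0003
[ 0.44844821 -0.03485936  0.37909658] 0.00027802429889102996 [-7.62179248e+00 -1.30683852e+01  1.06082440e+02  4.69038062e-03
  8.70639203e+01  8.00031393e+01] [ 4.14364332e-02 -9.99141092e-01 -3.16757041e-04]
```

View pics/t12.png

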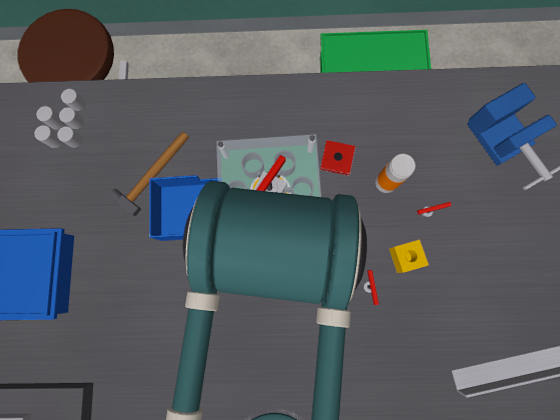

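View pics/s12.png

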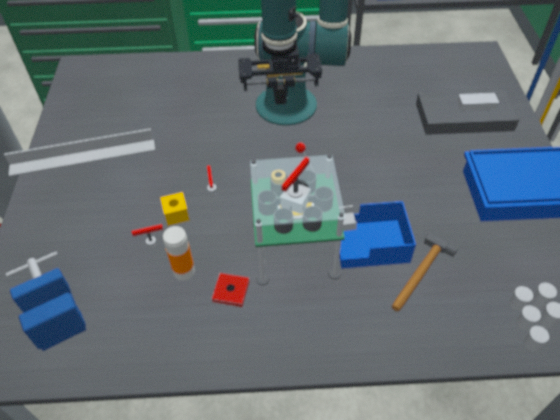

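View pics/w12.png

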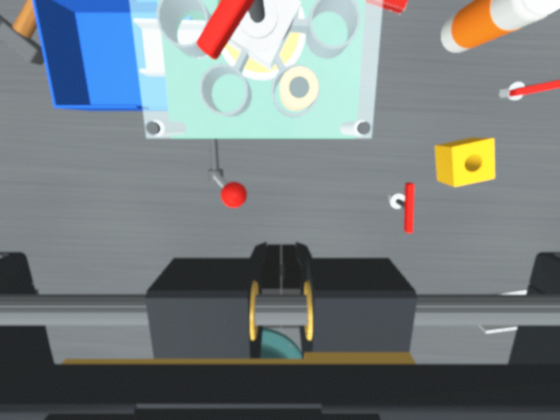

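```bash
python3 - <<'E'
from h import *
print(tri([('top0',259.5,268.5),('scene0',300.3,147.5)]),tri([('w12',233,195),('scene0',300.3,147.5)]),tri([('w12',233,195),('top0',259.5,268.5),('scene0',300.3,147.5)]))
print(pix('w12',233,195,.221))
E
```

```text
[0.44639948 0.01541812 0.22115784] [0.44328537 0.01638473 0.21842373] [0.44537826 0.01594304 0.22110338]
[0.44376529 0.01703806 0.221     ]
```

```bash
python3 -m jog '[[[-0.004,0,-0.05],[0,0,0],0],[[-0.004,0,-0.1],[0,0,0],0],[[-0.004,0,-0.15],[0,0,0],0],[[-0.004,0,-0.2],[0,0,0],0],[[-0.004,0,-0.23],[0,0,0],0]]'
python3 -m jog '[[[0,0.005,0],[0,0,0],0],[[0,0.015,0],[0,0,0],0],[[-0.001,0.03,0],[0,0,0],0],[[-0.002,0.045,0],[0,0,0],0],[[-0.003,0.06,0],[0,0,0],0]]'
python3 - <<'E'
from h import *
s=r.state(); print(s['tcp_pos'],s['force'])
snap('wrist','w13');snap('scene','s13')
E
```

```text
time: 14.58
tcp_pos: [0.4426, -0.0346, 0.1914]
ee_rot: [1.0, 0.021, -0.003, -0.0]
force: [-0.4, -0.5, 0.3]
width: 0.0004
time: 15.0
tcp_pos: [0.4457, 0.0128, 0.2005]
ee_rot: [1.0, 0.021, 0.004, 0.001]
force: [0.3, -4.5, 3.3]
width: 0.0005
[0.44574235 0.01278888 0.2004874 ] [ 0.27556509 -4.48296628  3.2526584 ]
```

View pics/w13.png

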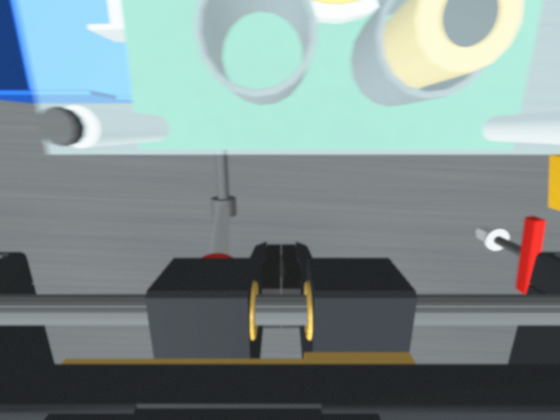

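View pics/s13.png

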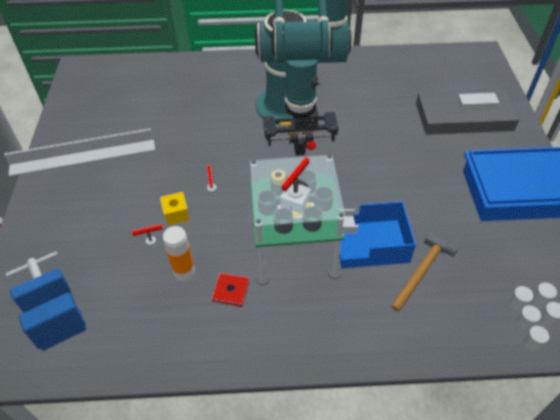

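```bash
python3 -m jog '[[[-0.001,0.015,0],[0,0,0],0],[[-0.002,0.03,0],[0,0,0],0],[[-0.002,0.045,0],[0,0,0],0],[[-0.003,0.06,-0.002],[0,0,0],0],[[-0.004,0.075,-0.004],[0,0,0],0]]'
python3 -m jog '[[[-0.001,0.015,0],[0,0,0],0],[[-0.001,0.025,0],[0,0,0],0],[[-0.002,0.035,-0.002],[0,0,0],0],[[-0.002,0.042,-0.004],[0,0,0],0],[[-0.002,0.042,-0.004],[0,0,0],0]]'
python3 - <<'E'
from h import *
s=r.state(); print(s['tcp_pos'],s['force'])
snap('wrist','w14');snap('scene','s14');recrop('s14','s14c',(230,60,430,280),3)
E
```

```text
time: 15.52
tcp_pos: [0.4414, 0.0733, 0.1953]
ee_rot: [1.0, 0.021, 0.003, 0.0]
force: [3.0, -3.8, -1.1]
width: 0.0003
time: 15.93
tcp_pos: [0.4381, 0.1064, 0.19]
ee_rot: [1.0, 0.022, 0.0, 0.001]
force: [0.8, -6.7, -2.4]
width: 0.0004
[0.4381303  0.10644753 0.189977  ] [ 0.75961297 -6.68462053 -2.43380907]
```

View pics/w14.png

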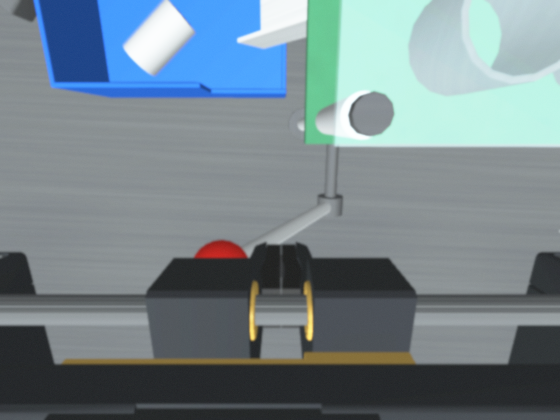

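View pics/s14c.png

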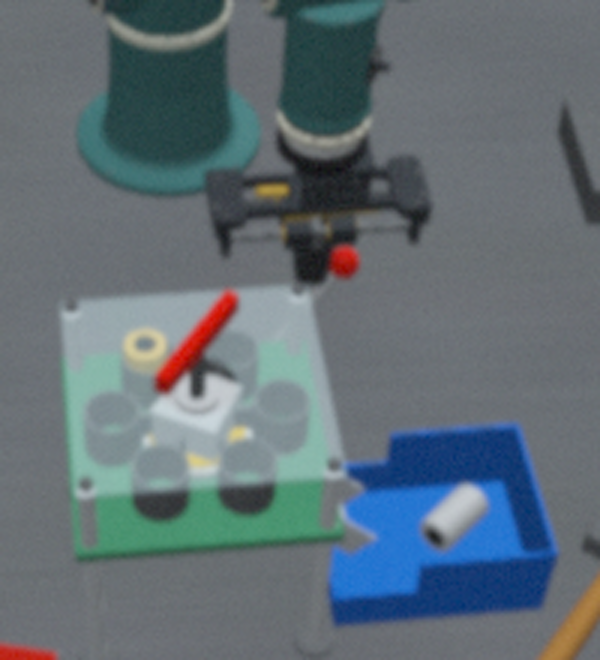

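The bush is already in the bin, at s14c (455,515). I'll bring the lever back gently.

```bash
python3 -m jog '[[[0.001,-0.02,0],[0,0,0],0],[[0.002,-0.04,0],[0,0,0],0],[[0.003,-0.06,0.003],[0,0,0],0],[[0.004,-0.08,0.004],[0,0,0],0],[[0.005,-0.1,0.005],[0,0,0],0]]'
python3 -m jog '[[[0,-0.02,0],[0,0,0],0],[[0.001,-0.04,0],[0,0,0],0],[[0.001,-0.06,0],[0,0,0],0],[[0.002,-0.08,0],[0,0,0],0],[[0.002,-0.095,0],[0,0,0],0]]'
python3 -m jog '[[[0,-0.01,0.02],[0,0,0],0],[[0,-0.01,0.06],[0,0,0],0],[[0,-0.01,0.11],[0,0,0],0],[[-0.01,-0.02,0.16],[0,0,0],0],[[-0.01,-0.02,0.2],[0,0,0],0]]'
python3 -m jog '[[[0,-0.05,0],[0,0,0],0],[[0,-0.1,0],[0,0,0],0],[[0,-0.15,0],[0,0,0],0],[[0,-0.2,0],[0,0,0],0],[[0,-0.25,0],[0,0,0],0]]'
python3 -m jog '[[[0,-0.05,0],[0,0,0],0],[[0,-0.1,0],[0,0,0],0],[[0,-0.1,0],[0,0,0],0],[[0,-0.1,0],[0,0,0],0],[[0,-0.1,0],[0,0,0],0]]'
python3 - <<'E'
from h import *
s=r.state(); print(s['tcp_pos'],s['force'])
snap('top','t15');snap('scene','s15');recrop('s15','s15c',(230,120,430,270),4)
E
```

```text
time: 16.45
tcp_pos: [0.4423, 0.0256, 0.1947]
ee_rot: [1.0, 0.021, 0.001, 0.0]
force: [1.6, -2.9, -1.5]
width: 0.0007
time: 16.87
tcp_pos: [0.4443, -0.0503, 0.195]
ee_rot: [1.0, 0.021, 0.001, -0.0]
force: [-0.0, -0.7, 0.2]
width: 0.0004
time: 17.28
tcp_pos: [0.4353, -0.0658, 0.3581]
ee_rot: [1.0, 0.021, 0.002, 0.0]
force: [1.4, 0.7, 0.2]
width: 0.0006
time: 17.7
tcp_pos: [0.4356, -0.267, 0.3554]
ee_rot: [1.0, 0.022, 0.002, 0.0]
force: [0.7, 0.3, 0.7]
width: 0.0003
time: 18.12
tcp_pos: [0.4355, -0.3452, 0.3541]
ee_rot: [1.0, 0.021, 0.001, -0.0]
force: [0.3, 0.3, -0.3]
width: 0.0006
[ 0.43550063 -0.34518513  0.35411034] [ 0.32148499  0.34021896 -0.25388287]
```

View pics/t15.png

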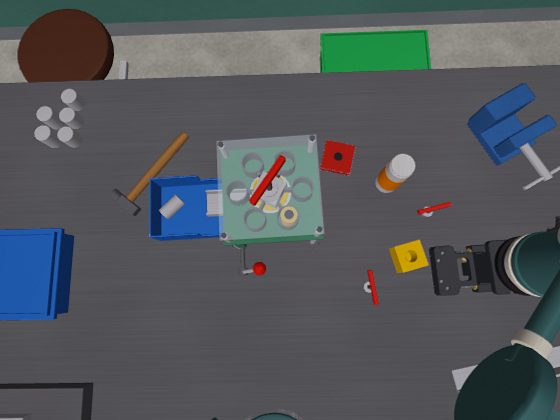

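View pics/s15c.png

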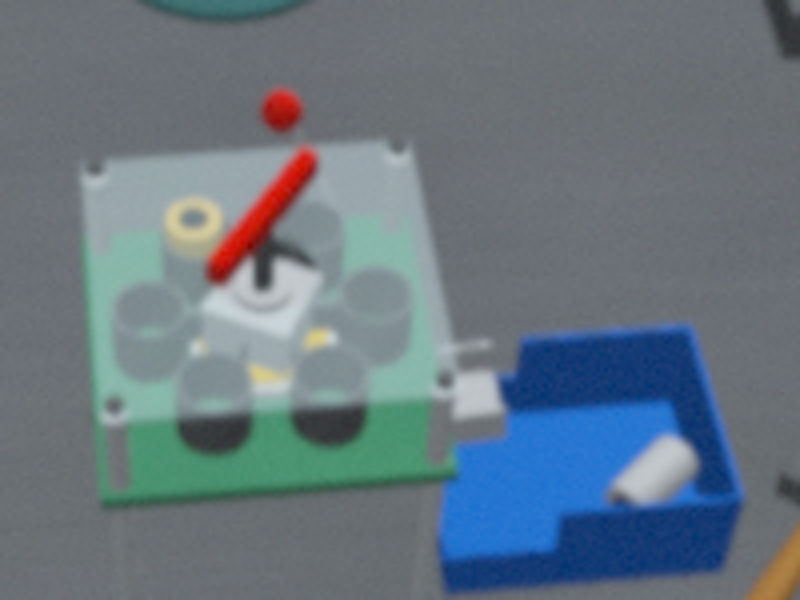

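```bash
python3 -m jog '[[[0,0,0],[0,0,0],0],[[0,0,0],[0,0,0],0],[[0,0,0],[0,0,0],0],[[0,0,0],[0,0,0],0],[[0,0,0],[0,0,0],0]]'>/dev/null
python3 - <<'E'
from h import *
snap('top','t16');snap('scene','s16');recrop('s16','s16c',(260,140,420,270),5);recrop('t16','t16c',(145,130,325,280),4)
a=np.load('pics/s15.npz')['im'].astype(int);b=np.load('pics/s16.npz')['im'].astype(int);d=np.abs(a-b)[215:265,340:420].sum(2);print('scene diff',d.max())
a=np.load('pics/t15.npz')['im'].astype(int);b=np.load('pics/t16.npz')['im'].astype(int);print(np.abs(a-b)[170:245,145:225].sum(2).max())
for n in ('scene0','top0','s16','t16'):pass
E
```

```text
scene diff 39
12
```

View pics/s16c.png

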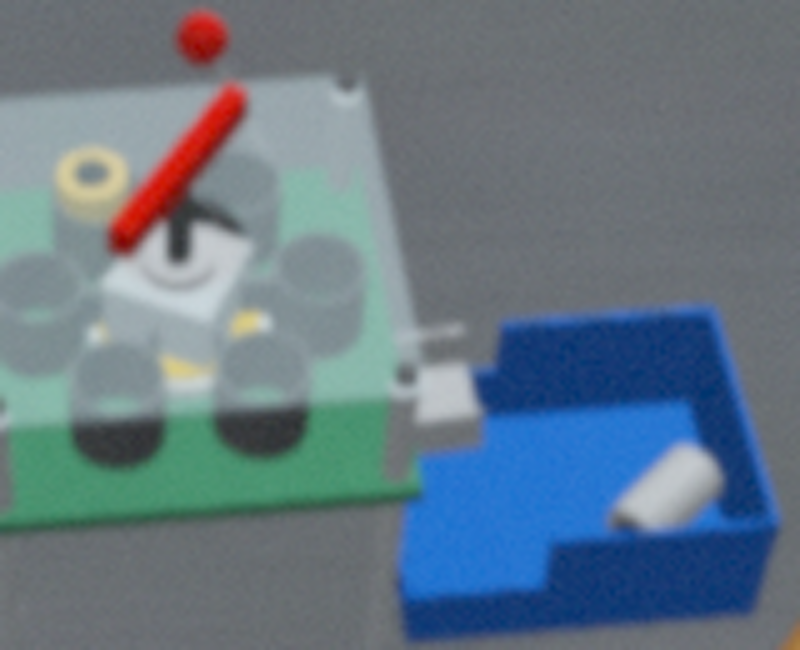

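View pics/t16c.png

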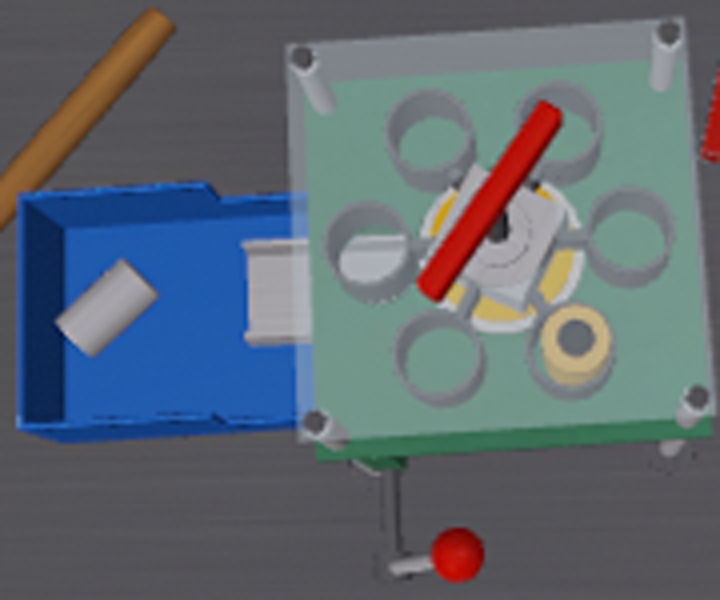

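```bash
python3 - <<'E'
from h import *
g=lambda u,v:(145+u/4,130+v/4); f=lambda u,v:(260+u/5,140+v/5)
for a,b in [((550,107),(237,93)),((430,292),(121,239))]:
    p=tri([('t16',*g(*a)),('s16',*f(*b))]);print(p)
job.finish_job()
E
```

```text
[ 0.63642698 -0.01073627  0.36965786]
[ 0.5839211  -0.00268959  0.22151487]
the job is handed in; nothing more can be done
```

```bash
python3 - <<'E'
from h import *
g=lambda u,v:(145+u/4,130+v/4); f=lambda u,v:(260+u/5,140+v/5)
for a,b in [((550,107),(121,239)),((430,292),(237,93))]:
    print(tri([('t16',*g(*a)),('s16',*f(*b))]))
E
```

```text
[ 0.65747641 -0.03690475  0.29867657]
[0.56715561 0.02254902 0.29940692]
```

I carried out every step of the job and handed it in at about 18 s of robot time, against the 64 s limit. It gave no verdict.

**What I did:**
- Took the large red key from its yellow holder and pushed it home in the drive. It sat on the socket rim at first, and a few millimetres of feeling about found the square.
- Turned the magazine clockwise with the key until the steel bush dropped onto the tray, then let go of the key.
- Pushed the lever over, which tipped the steel bush into the blue bin. I let the lever swing back slowly and moved the arm clear.

**Last checks, from the camera pictures:**
- **Steel bush:** it lies in the bin and did not move between two pictures half a second apart. It had rolled a little after landing.
- **Brass bush:** it still stands in its tube.
- **Lever:** the knob is back at the same pixel as at the start, so the tray is level.
- **Key:** the collar sits on the hub. Both ends of the T-bar measure about 0.299 m high, against the 0.296 m nominal centre and 0.306 m top, and are within 1 mm of each other, so the key is upright. The bar's middle is at about (0.612, -0.007), on the axis.
- **Bystanders:** the spray can, magnet and hammer look unmoved.

**Two checks that were off:**
- **Key height:** my first calculation gave nonsense (0.37 and 0.22 m) because I had matched the bar's ends the wrong way round between the two views. It came out in the same script that handed the job in, so I corrected it from the saved pictures afterwards.
- **Steel bush angle:** just before it fell, the top and scene cameras disagreed by about 4° (92° and 88°). The bush was probably already dropping by then.

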